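# Clear the jammed film-cartridge feeder, refill it and run the batch through

### The arm

A 6-joint arm with a two-finger parallel gripper is mounted at the origin on the work surface. World frame = base frame: x ahead of the robot, y to its left, z up, the work surface at z = 0. Lengths are in mm, angles in rad, forces in N, time in s.
With the tool pointing down it reaches from about 275 to 1000 mm from the base axis. Payload 8.4 kg.
Tool frame: the origin (TCP) lies midway between the tips of the shut fingers; the grasp point (between the pads) lies 19 mm behind it; z points along the fingers, y is the line along which they close (so a half turn about z gives the same grasp; the last joint's range is limited). The gripper opens to 85 mm and grips with 20 to 120 N. Pads are 22 mm wide; open, the fingers measure 114 mm over their backs; the gripper's body (76 mm by 85 mm) begins 54 mm behind the grasp point. The pads swing forward as they close: fully open they stand 13 mm farther back than shut.
Start: joints at [1.344, 0.353, 1.633, -0, 1.155, -0.002], TCP at [139.318, 609.277, 231.281] pointing down, gripper open.
Joint ranges: [-2.63, 2.63], [-0.92, 2.1], [0.06, 2.66], [-1.3, 4.44], [0, 2.69], [-3.02, 3.02]. Speed limits (rad/s): [2.22, 2.22, 2.79, 3.14, 3.14, 3.14].

### API

Orientations are given as [roll, pitch, yaw] about the fixed x, y, z axes, in that order (R = Rz(yaw) Ry(pitch) Rx(roll)).
In Python, from rig import monitor, imaging, r gives the robot as it stands.
- The arm moves only by the tool drive_tool, never from a script. Its argument "plan" is a list of rows, each an object of numbers: "x", "y", "z": the shift along the tool's x, y, z in units of 50 mm (1.0 is 50 mm); "ax", "ay", "az": the turn, a rotation vector about the tool's x, y, z in units of 6 degrees (1.0 is 6 degrees); "hand": the finger opening in mm, from 0 to 85.4. In form: [{"x": .., "y": .., "z": .., "ax": .., "ay": .., "az": .., "hand": ..}, ...]. A call has 1 to 8 rows; each row is the pose to reach, as a shift and turn from the pose commanded when the call began, along the tool's axes at that moment; what a row does not reach only later rows make up. A row lasts 1/10 s, in which the tool goes at most 50 mm and 8.59 degrees, less where a joint would pass 70% of its speed; a pose out of reach is approached as far as the arm can. A call with a gripper value outside its range is refused whole. The fingers move at their own pace and stop on an object; "grip_force" is the grip in N (left out, the last holds). Time passes only in rows, so rows that repeat a pose let the fingers close. It gives the time, the measured TCP pose, the force, the opening and the grip force at its end, in the units of the state.
- monitor.sense(): the state, without advancing time (a new reading comes with each control period).
- imaging.grab_frame(name): name is "side" or "top"; returns the picture (480x640x3 uint8, red, green, blue); there is no depth.
- imaging.camera_info(name): a dict with "mtx" (3x3 intrinsics, pixels), "dist" ([k1, k2, p1, p2, k3] as OpenCV has them; the pictures are not rectified), "R" (3x3) and "t" (3): a world point X has camera coordinates R X + t. Camera axes: x right, y down, z forward; pixel columns grow to the right and rows downward; lengths in mm; the calibration is good to about 2 mm. A picture is of the moment at which its call begins. camera_info takes no time and is no camera call.
- r.sign_off(): hands the job in; it is judged then, once.
The state is a dict: "clock": time; "qpos": joint angles; "qvel": joint speeds; "joint_efforts": joint torques, N m; "eef_pos": TCP position; "tcp_rot": TCP orientation; "contact_force": force on the tool from outside, world axes, zero at the start; "wrist_torque": the same for the moment, N m; "opening": opening from 0.0 (shut) to 1.0 (fully open); "grasp_force": force on a finger pad.
Only numpy, scipy, OpenCV 4.12 (cv2) and the standard library are available. Lean on these libraries where they do the work, as an engineer would, in place of code of your own. Each camera call takes 0.05 s, during which the arm holds its last target. There are 200 camera calls.

### The job

The cartridge feeder is jammed: two fat film pots got in among the cartridges and cannot pass the gauge plate. Lift both pots out of the chute and lay them in the low steel tray, so that the cartridges behind can roll down to the gate, and put every loose cartridge from the light pad into the chute too, to wait behind the closed gate with the others. Then press the treadle right down to its stop, keep it down until all the cartridges have rolled out into the take-up trough, and let it come up again; leave the loupe and the upright pot on the light pad where they stand.

Things in the scene. Friction and masses are not known exactly. Their poses are not given: they have to be found in the camera images.
- feeder: Fixed aluminium feeder. Origin on the table under the gate, z up; its +y axis (level) points up the chute, -y down the take-up trough, the treadle pad is on its -x side. Chute: floor 54 mm wide, side walls 4 mm thick and 7 mm high, 240 mm long, rising at 0.1745 rad to +y; floor at z = 65 mm at y = 0 and 107 mm at the open head, y = 236 mm.
- gate (a point): Middle of the chute floor's lower end. The gate is a steel blade 50 mm wide, 2.5 to 11.5 mm to the feeder's -y of here, its top 13 mm above the floor. It is part of the treadle: the treadle fully down drops it below the floor and the cartridges roll out by themselves, all within about 3 s.
- gauge (a point): Middle of the lower edge of the gauge plate: a plate across the chute, square to its floor, 60 mm up the slope from the gate, 3 mm thick, lower edge 28.5 mm and upper edge 43.5 mm over the floor; its posts reach 36 mm to either side. Cartridges roll under it, pots do not. A pot lifts out straight up.
- trough_mid (a point): Middle of the take-up trough's floor: 55 mm wide, side walls 10 mm, 195 mm long from the gate (floor 52 mm above the table) down to its end wall (28 mm above the table), 0.122 rad slope. It holds all the cartridges in one row.
- load_spot (a point): Point on the middle of the chute floor near the open head, 200 mm up the slope from the gate: a cartridge let go here, lying across the chute (its axis along the feeder's x), rolls down to the queue by itself. Free once the pots are out and the queue has advanced.
- pedal (a joint): Treadle angle, rad: 0 up at rest, 0.20 fully down on its stop. A spring returns it; about 3 N on the pad starts it, about 8 N holds it down. Hinge line along the feeder's y, 130 mm to the feeder's +x of the gate.
- pedal_pad (a point): Middle of the top face of the treadle's black rubber pad (60 mm along the feeder's x, 55 mm along y), 140 mm to the feeder's -x side of the gate, 85 mm above the table at rest and about 31 mm when fully down (it shifts only 2 to 3 mm sideways as it goes down). To be pressed straight down.
- cart1_mid (a point): Centre of film cartridge 1: steel and black cylinder, 25 mm diameter, 50 mm long, 30 g, starts in the chute behind a pot. The x axis is the cylinder's axis. It rolls.
- cart2_mid (a point): Centre of film cartridge 2: steel and black cylinder, 25 mm diameter, 50 mm long, 30 g, starts in the chute behind a pot. The x axis is the cylinder's axis. It rolls.
- cart3_mid (a point): Centre of film cartridge 3: steel and black cylinder, 25 mm diameter, 50 mm long, 30 g, starts lying on the light pad, which is 8 mm thick with a frame 5 mm higher round its edge; may be absent. The x axis is the cylinder's axis. It rolls.
- cart4_mid (a point): Centre of film cartridge 4: steel and black cylinder, 25 mm diameter, 50 mm long, 30 g, starts lying on the light pad, which is 8 mm thick with a frame 5 mm higher round its edge; may be absent. The x axis is the cylinder's axis. It rolls.
- cart5_mid (a point): Centre of film cartridge 5: steel and black cylinder, 25 mm diameter, 50 mm long, 30 g, starts lying on the light pad, which is 8 mm thick with a frame 5 mm higher round its edge; may be absent. The x axis is the cylinder's axis. It rolls.
- cart6_mid (a point): Centre of film cartridge 6: steel and black cylinder, 25 mm diameter, 50 mm long, 30 g, starts lying on the light pad, which is 8 mm thick with a frame 5 mm higher round its edge; may be absent. The x axis is the cylinder's axis. It rolls.
- cart7_mid (a point): Centre of film cartridge 7: steel and black cylinder, 25 mm diameter, 50 mm long, 30 g, starts lying on the light pad, which is 8 mm thick with a frame 5 mm higher round its edge; may be absent. The x axis is the cylinder's axis. It rolls.
- pot1_mid (a point): Centre of film pot 1, jammed on the uphill side of the gauge plate: closed black cylinder lying across the chute, 40 mm diameter, 50 mm long, 45 g. The x axis is the cylinder's axis. It rolls.
- pot2_mid (a point): Centre of film pot 2 (same kind), further up the chute behind one cartridge, with one more behind it; it jams at the gauge plate too once pot 1 is out.
- tray: Low square tray of sheet steel, 132 x 132 mm outside, 22 mm high, walls 4 mm, floor 4 mm, 0.9 kg, loose on the table. Origin at the middle of its underside, z up. Two pots fit side by side.
- loupe: Black loupe, 38 mm wide, 50 mm tall, standing on the light pad. Origin at its underside. Not to be moved.
- spare_pot: Film pot standing upright on the light pad, 40 mm wide, 50 mm tall. Origin at its underside. Not part of the job, not to be moved.
Things that resemble listed ones, but are neither listed nor needed, are in the scene too. Leave any brown or red look-alike of the part that bears cart1_mid alone.

How it is judged (in metres and radians):
On the way, in this order (a step that is already met when the one before it is completed fails the run):
1. every pot has been lifted off, clear of the chute ((z of pot1_mid in the frame of feeder above 0.145 m or x of pot1_mid in the frame of feeder below -0.06 m or x of pot1_mid in the frame of feeder above 0.06 m) and (z of pot2_mid in the frame of feeder above 0.145 m or x of pot2_mid in the frame of feeder below -0.06 m or x of pot2_mid in the frame of feeder above 0.06 m)), for 0.1 s.
2. all pots lie in the tray and all cartridges lie in the chute behind the closed gate (x of pot1_mid in the frame of tray between -0.062 and 0.062 m and y of pot1_mid in the frame of tray between -0.062 and 0.062 m and z of each of pot1_mid, pot2_mid in the frame of tray below 0.035 m and x of pot2_mid in the frame of tray between -0.062 and 0.062 m and y of pot2_mid in the frame of tray between -0.062 and 0.062 m and x of cart1_mid in the frame of feeder between -0.008 and 0.008 m and y of cart1_mid in the frame of feeder between 0 and 0.2 m and z of cart1_mid in the frame of feeder between 0.068 and 0.125 m and x of cart2_mid in the frame of feeder between -0.008 and 0.008 m and y of cart2_mid in the frame of feeder between 0 and 0.2 m and z of cart2_mid in the frame of feeder between 0.068 and 0.125 m and x of cart3_mid in the frame of feeder between -0.008 and 0.008 m and y of cart3_mid in the frame of feeder between 0 and 0.2 m and z of cart3_mid in the frame of feeder between 0.068 and 0.125 m and x of cart4_mid in the frame of feeder between -0.008 and 0.008 m and y of cart4_mid in the frame of feeder between 0 and 0.2 m and z of cart4_mid in the frame of feeder between 0.068 and 0.125 m and x of cart5_mid in the frame of feeder between -0.008 and 0.008 m and y of cart5_mid in the frame of feeder between 0 and 0.2 m and z of cart5_mid in the frame of feeder between 0.068 and 0.125 m and x of cart6_mid in the frame of feeder between -0.008 and 0.008 m and y of cart6_mid in the frame of feeder between 0 and 0.2 m and z of cart6_mid in the frame of feeder between 0.068 and 0.125 m and x of cart7_mid in the frame of feeder between -0.008 and 0.008 m and y of cart7_mid in the frame of feeder between 0 and 0.2 m and z of cart7_mid in the frame of feeder between 0.068 and 0.125 m and value of joint pedal below 0.03 rad), for 0.3 s.
3. the treadle is pressed down to its stop (value of joint pedal above 0.18 rad), for 0.2 s.
At the end, for the whole second after the job is handed in: Every cartridge lies in the trough (centre within 15 mm of its middle line, 30-75 mm above the table), every pot in the tray (centre within 62 mm of its middle each way, under 35 mm above its underside), all at rest (under 30 mm/s), the treadle up (under 0.03 rad) (x of cart1_mid in the frame of feeder between -0.015 and 0.015 m and y of cart1_mid in the frame of feeder between -0.212 and -0.012 m and z of cart1_mid in the frame of feeder between 0.03 and 0.075 m and linear speed of each of cart1, cart2, cart3, cart4, cart5, cart6, cart7, pot1, pot2 below 0.03 m/s and x of cart2_mid in the frame of feeder between -0.015 and 0.015 m and y of cart2_mid in the frame of feeder between -0.212 and -0.012 m and z of cart2_mid in the frame of feeder between 0.03 and 0.075 m and x of cart3_mid in the frame of feeder between -0.015 and 0.015 m and y of cart3_mid in the frame of feeder between -0.212 and -0.012 m and z of cart3_mid in the frame of feeder between 0.03 and 0.075 m and x of cart4_mid in the frame of feeder between -0.015 and 0.015 m and y of cart4_mid in the frame of feeder between -0.212 and -0.012 m and z of cart4_mid in the frame of feeder between 0.03 and 0.075 m and x of cart5_mid in the frame of feeder between -0.015 and 0.015 m and y of cart5_mid in the frame of feeder between -0.212 and -0.012 m and z of cart5_mid in the frame of feeder between 0.03 and 0.075 m and x of cart6_mid in the frame of feeder between -0.015 and 0.015 m and y of cart6_mid in the frame of feeder between -0.212 and -0.012 m and z of cart6_mid in the frame of feeder between 0.03 and 0.075 m and x of cart7_mid in the frame of feeder between -0.015 and 0.015 m and y of cart7_mid in the frame of feeder between -0.212 and -0.012 m and z of cart7_mid in the frame of feeder between 0.03 and 0.075 m and x of pot1_mid in the frame of tray between -0.062 and 0.062 m and y of pot1_mid in the frame of tray between -0.062 and 0.062 m and z of each of pot1_mid, pot2_mid in the frame of tray below 0.035 m and x of pot2_mid in the frame of tray between -0.062 and 0.062 m and y of pot2_mid in the frame of tray between -0.062 and 0.062 m and value of joint pedal below 0.03 rad); the robot touches nothing.
It fails at once if the loupe or the upright pot is pushed more than 40 mm from its place (distance of any of loupe, spare_pot from where it was at the start of the episode above 0.04 m).
Of cart3, cart4, cart5, cart6, cart7 only 3 to 5 are there at a start; the rules pass over those that are not, and their reading is None.
At some moment in a run one of cart3, cart4, cart5, cart6, cart7, tray may be knocked a few centimetres aside while the robot is not near it.
Once in a run the grip may slacken for a moment while it holds something.
It also fails if it takes over 210 s, if anything falls off the work surface, if the arm or the gripper's body presses on something with over 40 N, if the wrist force passes 120 N, or if a joint passes its speed limit or range.

## Working session

There is one attempt and no reset: what is moved stays moved. The work goes in short steps, Python scripts to look and compute and a tool call to move; the robot and the scene stay as the last step left them, time stands still between calls to the robot, and variables do not carry over. Pictures are saved under pics/ and viewed, at most 14 in all, crops included, and the job is handed in when it is done.

Besides the shell and the picture viewer there is one more tool, called after "Emit:" as name(argument=value, ...), one argument or row to a line, values as JSON. drive_tool: Moves the arm, as the interface text tells. Its arguments: {"type":"object","properties":{"plan":{"type":"array","items":{"type":"object","properties":{"x":{"type":"number"},"y":{"type":"number"},"z":{"type":"number"},"ax":{"type":"number"},"ay":{"type":"number"},"az":{"type":"number"},"hand":{"type":"number"}}}},"grip_force":{"type":"number"}},"required":["plan"]}

```bash
mkdir -p pics; ls
python3 - <<'E'
from rig import monitor, imaging, r
import cv2
s=monitor.sense(); print({k:s[k] for k in ('clock','eef_pos','tcp_rot','opening')})
for n in('side','top'):
    f=imaging.grab_frame(n); cv2.imwrite(f'pics/{n}0.png',f[:,:,::-1]); c=imaging.camera_info(n); print(n,c)
E
```

```text
pics
{'clock': 0.0, 'eef_pos': array([139.21137667, 608.80608954, 230.56173611]), 'tcp_rot': array([-3.14019466e+00, -1.13408245e-05,  2.91679627e+00]), 'opening': 0.998320974740196}
side {'mtx': array([[466.66187719,   0.        , 321.88621734],
       [  0.        , 466.66187719, 242.45770681],
       [  0.        ,   0.        ,   1.        ]]), 'dist': array([-0.10385823,  0.        ,  0.        ,  0.        ,  0.        ]), 'R': array([[-0.80289528, -0.5960495 ,  0.00917396],
       [-0.38072519,  0.50088411, -0.77727951],
       [ 0.45870197, -0.62756681, -0.62908855]]), 't': array([471.79100109, 301.57795162, 900.27259651])}
top {'mtx': array([[443.21785219,   0.        , 321.8909558 ],
       [  0.        , 443.21785219, 237.13846802],
       [  0.        ,   0.        ,   1.        ]]), 'dist': array([-0.00844419,  0.        ,  0.        ,  0.        ,  0.        ]), 'R': array([[ 0.00344116, -0.99996132,  0.00809472],
       [-0.99657597, -0.004098  , -0.0825805 ],
       [ 0.08261048, -0.00778283, -0.99655152]]), 't': array([ 12.63840248, 611.14098332, 845.60971945])}
```

View pics/top0.png

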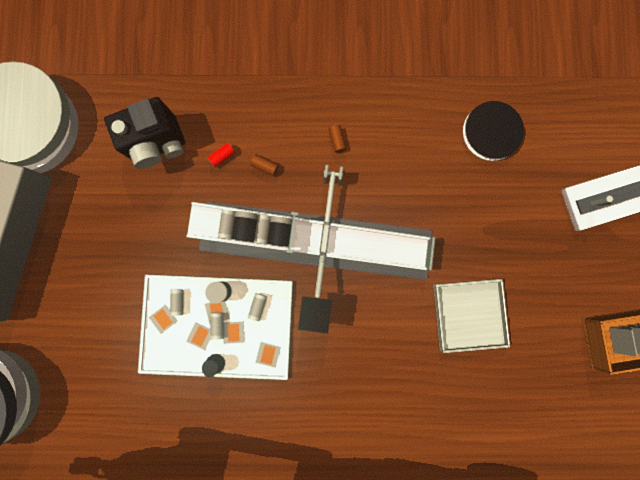

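View pics/side0.png

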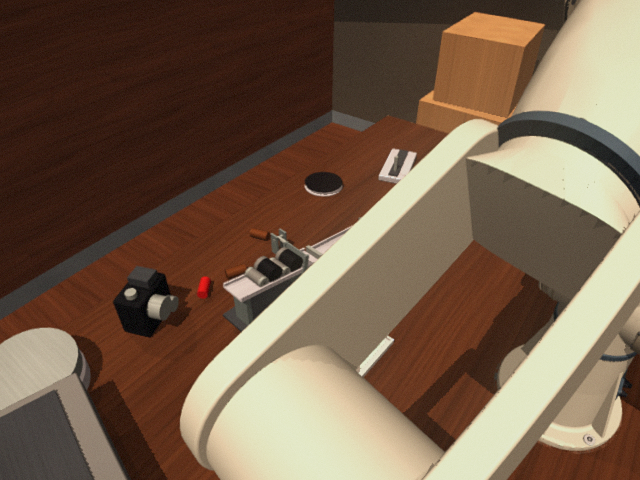

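Top view: the gate is near (325,235), the chute runs left to (190,222) and the treadle pad is at (316,315). The tray is at (472,316). There are three loose cartridges at about (177,302), (217,325) and (258,307), with the spare pot at (218,292) and the loupe at (213,365). In the side view the arm hides the pad area.

```bash
cat > h.py <<'E'
import numpy as np, cv2
from rig import monitor, imaging, r
def info(n):
    c=imaging.camera_info(n); return c['mtx'],c['dist'],np.array(c['R']),np.array(c['t'])
def on_z(uv,z,n='top'):
    K,d,R,t=info(n); uv=np.atleast_2d(np.float64(uv))
    p=cv2.undistortPoints(uv[:,None],K,d)[:,0]; D=np.c_[p,np.ones(len(p))]@R; C=-R.T@t
    z=np.broadcast_to(z,len(p)); return C+D*((z-C[2])/D[:,2])[:,None]
def proj(X,n='top'):
    K,d,R,t=info(n); return cv2.projectPoints(np.float64(X).reshape(-1,1,3),cv2.Rodrigues(R)[0],t,K,d)[0][:,0]
def shot(n='top'): return cv2.cvtColor(imaging.grab_frame(n),cv2.COLOR_RGB2BGR)
def crop(im,x0,y0,x1,y1,s,name): cv2.imwrite('pics/'+name,cv2.resize(im[y0:y1,x0:x1],None,fx=s,fy=s,interpolation=cv2.INTER_CUBIC))
E
python3 - <<'E'
from h import *
im=cv2.imread('pics/top0.png'); crop(im,130,160,440,385,2.5,'c0.png')
E
```

```text
(no output)
```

View pics/c0.png

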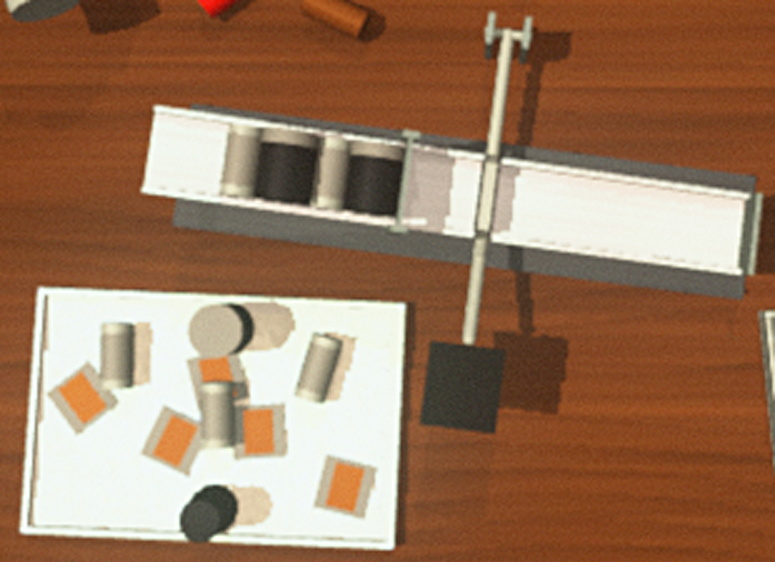

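```bash
cat >> h.py <<'E'
def carts(im,poly=((150,282),(289,284),(287,374),(145,371))):
    """grey upright-cylinder blobs on the light pad -> list of centre(world xy), axis angle, size px"""
    m=np.zeros(im.shape[:2],np.uint8); cv2.fillPoly(m,[np.int32(poly)],255)
    i=im.astype(int); g=((i.max(2)-i.min(2)<38)&(i.max(2)<205)&(m>0)).astype(np.uint8)*255
    g=cv2.morphologyEx(g,cv2.MORPH_OPEN,np.ones((3,3)))
    out=[]
    for c in cv2.findContours(g,cv2.RETR_EXTERNAL,cv2.CHAIN_APPROX_NONE)[0]:
        if cv2.contourArea(c)<80: continue
        b=cv2.boxPoints(cv2.minAreaRect(c)); w=on_z(b,23)[:,:2]
        e=w[1]-w[0],w[2]-w[1]; k=np.argmax([np.linalg.norm(v) for v in e]); v=e[k]
        out.append((w.mean(0).round(1),round(float(np.degrees(np.arctan2(v[1],v[0]))%180),1),[round(float(np.linalg.norm(q)),1) for q in e],b.mean(0).round(1)))
    return out,g
E
python3 - <<'E'
from h import *
im=cv2.imread('pics/top0.png')
P=lambda a:np.array(a)/2.5+[130,160]
px=P([(155,106),(142,193),(427,341),(504,348),(496,432),(421,424)])
w=on_z(px,[114,114,85,85,85,85])[:,:2]
f=np.array([(31,235),(-31,235),(-110,27.5),(-110,-27.5),(-170,-27.5),(-170,27.5)])
a,b=w-w.mean(0),f-f.mean(0)
th=np.arctan2((b[:,0]*a[:,1]-b[:,1]*a[:,0]).sum(),(a*b).sum())
R=np.array([[np.cos(th),-np.sin(th)],[np.sin(th),np.cos(th)]]); o=w.mean(0)-R@f.mean(0)
print('yaw',th,'org',o); print('res',(w-(f@R.T+o)).round(1))
# checks: gate blade ends, gauge top middle, trough end
for n,q,z in(('gate top',(487,196),76),('gauge topmid',(406,181),118),('trough end',(750,230),42),('pot1',(375,183),113),('pot2',(287,168),120),('cartA',(332,173),110),('cartB',(241,160),120)):
    print(n,((on_z(P(q),z)[0,:2]-o)@R).round(1))
print('tray',on_z([(437,284),(503,281),(508,347),(442,351)],22).round(1).tolist())
for c in carts(im)[0]: print(c)
E
```

```text
yaw -0.10759914943406 org [606.35575472  13.83971649]
res [[ 2.2  1.9]
 [ 1.9  2.7]
 [-1.5  0.2]
 [-0.5 -0.9]
 [-0.8 -1.6]
 [-1.2 -2.4]]
gate top [-1.4 -4.1]
gauge topmid [-0.6 53.9]
trough end [  -2.1 -208.6]
pot1 [-4.  75.8]
pot2 [ -1.  137.6]
cartA [-1.000e-01  1.072e+02]
cartB [  1.  170.3]
tray [[520.1, -211.1, 22.0], [526.3, -341.3, 22.0], [398.7, -347.4, 22.0], [391.0, -218.5, 22.0]]
(array([366.6, 223.5]), 90.2, [42.3, 35.9], array([213. , 363.5], dtype=float32))
(array([438.9, 208.7]), 1.2, [17.4, 47.8], array([221.5, 325.5], dtype=float32))
(array([473.2, 134.3]), 164.3, [49.6, 12.1], array([260.2, 307.8], dtype=float32))
(array([484.7, 291.2]), 1.6, [13.6, 48.2], array([179.5, 301.5], dtype=float32))
```

Emit:
drive_tool(
  plan=[
    {"x":-11.58,"y":-8.04,"z":1,"az":13.95,"hand":85},
    {"x":-11.58,"y":-8.04,"z":1,"az":13.95,"hand":85},
    {"x":-11.58,"y":-8.04,"z":1,"az":13.95,"hand":85},
    {"x":-11.58,"y":-8.04,"z":1,"az":13.95,"hand":85},
    {"x":-11.58,"y":-8.04,"z":1,"az":13.95,"hand":85},
    {"x":-11.58,"y":-8.04,"z":1,"az":13.95,"hand":85},
    {"x":-11.58,"y":-8.04,"z":1,"az":13.95,"hand":85},
    {"x":-11.58,"y":-8.04,"z":1,"az":13.95,"hand":85},
  ],
  grip_force=40,
)

```text
invalid input
```

Emit:
drive_tool(
  plan=[
    {"x":-0.8,"y":-0.55,"z":0.1,"ax":0,"ay":0,"az":1.0,"hand":85},
    {"x":-1.6,"y":-1.1,"z":0.2,"ax":0,"ay":0,"az":2.0,"hand":85},
    {"x":-2.4,"y":-1.65,"z":0.3,"ax":0,"ay":0,"az":3.0,"hand":85},
    {"x":-3.2,"y":-2.2,"z":0.4,"ax":0,"ay":0,"az":4.0,"hand":85},
    {"x":-4.0,"y":-2.75,"z":0.5,"ax":0,"ay":0,"az":5.0,"hand":85},
    {"x":-4.8,"y":-3.3,"z":0.6,"ax":0,"ay":0,"az":6.0,"hand":85},
    {"x":-5.6,"y":-3.85,"z":0.7,"ax":0,"ay":0,"az":7.0,"hand":85},
    {"x":-6.4,"y":-4.4,"z":0.8,"ax":0,"ay":0,"az":8.0,"hand":85},
  ],
  grip_force=40,
)

```text
clock: 0.9
eef_pos: [403.1, 321.8, 191.0]
tcp_rot: [-3.142, 0.0, 2.075]
contact_force: [0.4, 0.3, -0.3]
opening: 0.992
grasp_force: 0.0
```

Emit:
drive_tool(
  plan=[
    {"x":-6.14,"y":1.43,"z":0.2,"az":5.95,"hand":85},
    {"x":-6.14,"y":1.43,"z":0.2,"az":5.95,"hand":85},
    {"x":-6.14,"y":1.43,"z":0.2,"az":5.95,"hand":85},
    {"x":-6.14,"y":1.43,"z":0.2,"az":5.95,"hand":85},
    {"x":-6.14,"y":1.43,"z":0.2,"az":5.95,"hand":85},
    {"x":-6.14,"y":1.43,"z":0.2,"az":5.95,"hand":85},
    {"x":-6.14,"y":1.43,"z":0.2,"az":5.95,"hand":85},
    {"x":-6.14,"y":1.43,"z":0.2,"az":5.95,"hand":85},
  ],
)

```text
invalid input
```

Run:
```python
from h import *
s=monitor.sense(); print(s['eef_pos'],s['tcp_rot'],s['qpos'])
im=shot(); crop(im,150,150,440,370,2.5,'c1.png')
im=shot('side'); cv2.imwrite('pics/s1.png',im)
```

```text
[403.11289357 321.76661694 191.01815661] [-3.14152315e+00  3.56635859e-06  2.07489354e+00] [6.70731786e-01 2.29410217e-01 1.90492007e+00 9.47675314e-06
 1.00733150e+00 1.66629507e-01]
```

View pics/s1.png

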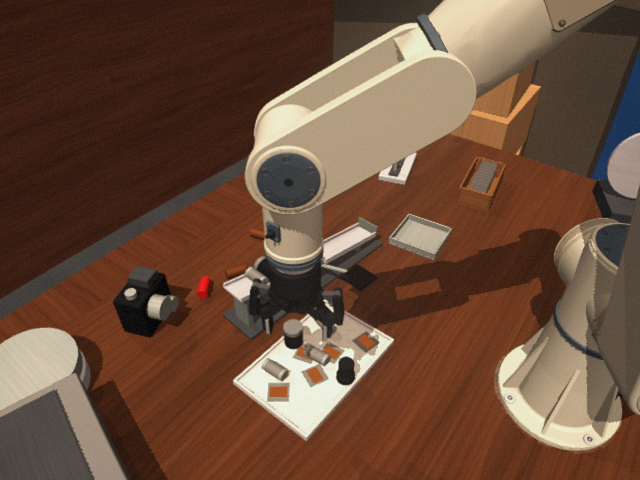

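The side view shows the arm over the light pad, with the gripper near (300,300), clear of the camera and the boxes. The first two calls were refused, so I'm retrying with every key filled in.

Emit:
drive_tool(
  plan=[
    {"x":-6.14,"y":1.43,"z":0.2,"ax":0,"ay":0,"az":5.95,"hand":85},
    {"x":-6.14,"y":1.43,"z":0.2,"ax":0,"ay":0,"az":5.95,"hand":85},
    {"x":-6.14,"y":1.43,"z":0.2,"ax":0,"ay":0,"az":5.95,"hand":85},
    {"x":-6.14,"y":1.43,"z":0.2,"ax":0,"ay":0,"az":5.95,"hand":85},
    {"x":-6.14,"y":1.43,"z":0.2,"ax":0,"ay":0,"az":5.95,"hand":85},
    {"x":-6.14,"y":1.43,"z":0.2,"ax":0,"ay":0,"az":5.95,"hand":85},
    {"x":-6.14,"y":1.43,"z":0.2,"ax":0,"ay":0,"az":5.95,"hand":85},
    {"x":-6.14,"y":1.43,"z":0.2,"ax":0,"ay":0,"az":5.95,"hand":85},
  ],
)

```text
clock: 1.8
eef_pos: [615.0, 88.9, 180.7]
tcp_rot: [-3.141, 0.0, 1.454]
contact_force: [0.0, 0.2, -0.3]
opening: 0.993
grasp_force: 0.0
```

Run:
```python
from h import *
s=monitor.sense(); print(s['eef_pos'],s['tcp_rot'],s['qpos'])
im=shot(); crop(im,150,150,440,370,2.5,'c1.png')
im=shot('side'); crop(im,180,180,420,420,2.5,'s1b.png')
```

```text
[614.95381192  88.87095392 180.73690237] [-3.14118660e+00  8.64654885e-05  1.45393598e+00] [1.41097663e-01 3.97774983e-01 1.68786369e+00 2.29541763e-05
 1.05636866e+00 2.57946733e-01]
```

View pics/s1b.png

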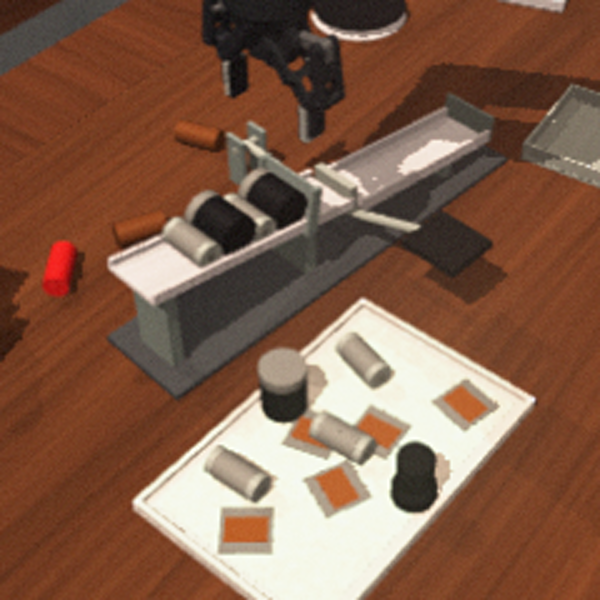

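The side view shows pot 1 against the gauge at crop (275,198), then a cartridge, pot 2 and another cartridge. The fingers stand over pot 1, and three cartridges are on the pad.

```bash
cat >> h.py <<'E'
O=np.array([605.5,13.8]); TH=-0.115
RF=np.array([[np.cos(TH),-np.sin(TH)],[np.sin(TH),np.cos(TH)]])
def fw(x,y,z): return np.r_[O+RF@[x,y],z]
E
python3 - <<'E'
from h import *
X=[fw(0,75,98.5),fw(25,75,98.5),fw(-25,75,98.5),fw(0,237,107),fw(31,235,114),fw(-31,235,114),fw(-170,-27,85),fw(-170,27,85)]
print(((proj(X,'side')-180)*2.5).round(0).tolist()); 
print(proj(X).round(1).tolist())
E
```

```text
[[275.0, 195.0], [256.0, 183.0], [294.0, 208.0], [134.0, 279.0], [112.0, 254.0], [159.0, 290.0], [490.0, 239.0], [451.0, 269.0]]
[[281.5, 231.9], [283.2, 218.2], [279.7, 245.7], [190.8, 220.7], [193.3, 203.1], [188.3, 237.8], [326.5, 332.8], [296.7, 329.3]]
```

Emit:
drive_tool(
  plan=[
    {"x":0,"y":0,"z":0.9,"ax":0,"ay":0,"az":0,"hand":85},
    {"x":-0.01,"y":0,"z":1.6,"ax":0,"ay":0,"az":0,"hand":85},
    {"x":-0.01,"y":0,"z":1.81,"ax":0,"ay":0,"az":0,"hand":85},
    {"x":-0.01,"y":0,"z":1.81,"ax":0,"ay":0,"az":0,"hand":40},
    {"x":-0.01,"y":0,"z":1.81,"ax":0,"ay":0,"az":0,"hand":40},
    {"x":-0.01,"y":0,"z":1.81,"ax":0,"ay":0,"az":0,"hand":40},
    {"x":-0.01,"y":0,"z":1.81,"ax":0,"ay":0,"az":0,"hand":40},
    {"x":-0.01,"y":0,"z":1.81,"ax":0,"ay":0,"az":0,"hand":40},
  ],
  grip_force=40,
)

```text
clock: 2.7
eef_pos: [615.6, 90.4, 92.8]
tcp_rot: [3.138, -0.002, 1.456]
contact_force: [-0.2, 5.3, 8.0]
opening: 0.577
grasp_force: 44.4
```

Emit:
drive_tool(
  plan=[
    {"x":0,"y":0,"z":-0.4,"ax":0,"ay":0,"az":0,"hand":40},
    {"x":0,"y":0,"z":-1.1,"ax":0,"ay":0,"az":0,"hand":40},
    {"x":0,"y":0,"z":-1.8,"ax":0,"ay":0,"az":0,"hand":40},
    {"x":-0.4,"y":-0.1,"z":-2.2,"ax":0,"ay":0,"az":0,"hand":40},
    {"x":-1.2,"y":-0.3,"z":-2.2,"ax":0,"ay":0,"az":0,"hand":40},
    {"x":-2.1,"y":-0.5,"z":-2.2,"ax":0,"ay":0,"az":0,"hand":40},
    {"x":-3.0,"y":-0.8,"z":-2.2,"ax":0,"ay":0,"az":0,"hand":40},
    {"x":-3.6,"y":-1.0,"z":-2.2,"ax":0,"ay":0,"az":0,"hand":40},
  ],
)

```text
clock: 3.5
eef_pos: [542.4, -86.2, 201.5]
tcp_rot: [3.141, 0.001, 1.455]
contact_force: [0.2, -0.1, -0.4]
opening: 0.573
grasp_force: 47.3
```

Emit:
drive_tool(
  plan=[
    {"x":-0.9,"y":-0.2,"z":0,"ax":0,"ay":0,"az":-0.4,"hand":40},
    {"x":-1.8,"y":-0.4,"z":0,"ax":0,"ay":0,"az":-0.8,"hand":40},
    {"x":-2.7,"y":-0.65,"z":0.2,"ax":0,"ay":0,"az":-1.2,"hand":40},
    {"x":-3.6,"y":-0.85,"z":0.6,"ax":0,"ay":0,"az":-1.57,"hand":40},
    {"x":-4.4,"y":-1.05,"z":1.1,"ax":0,"ay":0,"az":-1.57,"hand":40},
    {"x":-4.82,"y":-1.13,"z":1.6,"ax":0,"ay":0,"az":-1.57,"hand":40},
    {"x":-4.82,"y":-1.13,"z":1.6,"ax":0,"ay":0,"az":-1.57,"hand":40},
  ],
)

```text
clock: 4.2
eef_pos: [457.3, -318.2, 118.5]
tcp_rot: [-3.138, -0.001, 1.617]
contact_force: [-0.9, 0.6, -0.7]
opening: 0.573
grasp_force: 47.3
```

Run:
```python
from h import *
s=monitor.sense(); print(s['eef_pos'],s['tcp_rot'],s['opening'])
im=shot(); crop(im,130,160,530,400,2,'c2.png')
for c in carts(im)[0]: print(c)
im=shot('side'); cv2.imwrite('pics/s2.png',im)
```

```text
[ 457.28043822 -318.23777409  118.51626228] [-3.13810914e+00 -1.40883807e-03  1.61723742e+00] 0.5734478880550002
(array([366.6, 223.5]), 90.2, [42.3, 35.9], array([213. , 363.5], dtype=float32))
(array([445.6, 206.9]), 1.2, [21.3, 61.3], array([222.5, 322. ], dtype=float32))
(array([473.3, 134.8]), 163.6, [49.7, 13.8], array([259.9, 307.7], dtype=float32))
(array([484.7, 291.2]), 1.6, [13.6, 48.2], array([179.5, 301.5], dtype=float32))
(array([502.2, 199.9]), 177.8, [37.3, 16.6], array([226.7, 292.6], dtype=float32))
```

View pics/c2.png

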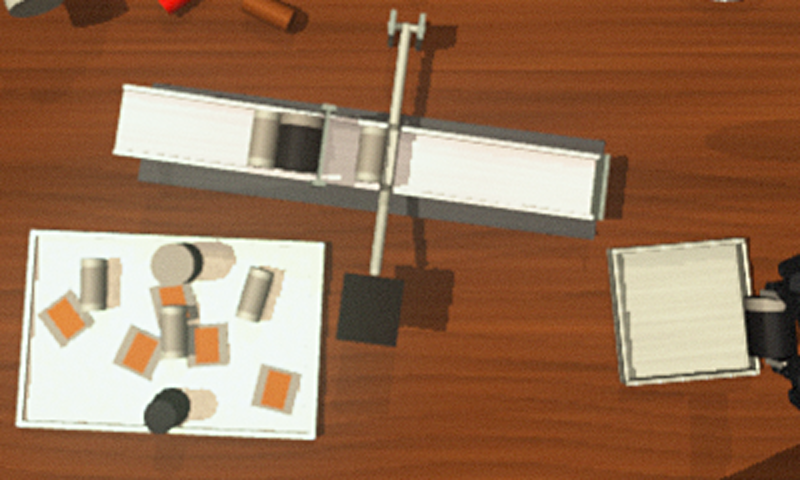

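Emit:
drive_tool(
  plan=[
    {"x":0.05,"y":0,"z":0.8,"ax":0,"ay":0,"az":0,"hand":40},
    {"x":0.05,"y":0,"z":1.5,"ax":0,"ay":0,"az":0,"hand":40},
    {"x":0.05,"y":0,"z":1.8,"ax":0,"ay":0,"az":0,"hand":40},
    {"x":0.05,"y":0,"z":2.0,"ax":0,"ay":0,"az":0,"hand":40},
    {"x":0.05,"y":0,"z":2.0,"ax":0,"ay":0,"az":0,"hand":40},
    {"x":0.05,"y":0,"z":2.0,"ax":0,"ay":0,"az":0,"hand":65},
    {"x":0.05,"y":0,"z":2.0,"ax":0,"ay":0,"az":0,"hand":65},
    {"x":0.05,"y":0,"z":2.0,"ax":0,"ay":0,"az":0,"hand":65},
  ],
)

```text
clock: 5.1
eef_pos: [460.6, -314.4, 21.9]
tcp_rot: [3.14, 0.001, 1.62]
contact_force: [0.2, 0.8, 0.3]
opening: 0.76
grasp_force: 0.0
```

Emit:
drive_tool(
  plan=[
    {"x":0,"y":0,"z":-0.7,"ax":0,"ay":0,"az":0,"hand":75},
    {"x":0,"y":0,"z":-1.6,"ax":0,"ay":0,"az":0,"hand":85},
    {"x":0.2,"y":0.1,"z":-2.5,"ax":0,"ay":0,"az":0,"hand":85},
    {"x":0.8,"y":0.3,"z":-3.2,"ax":0,"ay":0,"az":0.3,"hand":85},
    {"x":1.7,"y":0.7,"z":-3.2,"ax":0,"ay":0,"az":0.7,"hand":85},
    {"x":2.6,"y":1.1,"z":-3.2,"ax":0,"ay":0,"az":1.0,"hand":85},
    {"x":3.5,"y":1.5,"z":-3.2,"ax":0,"ay":0,"az":1.3,"hand":85},
    {"x":4.4,"y":1.9,"z":-3.2,"ax":0,"ay":0,"az":1.57,"hand":85},
  ],
)

```text
clock: 5.9
eef_pos: [544.5, -87.8, 181.8]
tcp_rot: [3.14, 0.0, 1.454]
contact_force: [0.8, -1.1, -0.7]
opening: 0.995
grasp_force: 0.0
```

```bash
cat >> h.py <<'E'
def rel(target,yaw):
    s=monitor.sense(); p=np.array(s['eef_pos']); y=s['tcp_rot'][2]; d=np.array(target,float)-p
    c,n=np.cos(y),np.sin(y); a=(y-yaw+np.pi/2)%np.pi-np.pi/2
    print('at',p.round(1),round(float(y),3),'j6',round(float(s['qpos'][5]),2),'open',round(s['opening']*85.4,1),'t',round(s['clock'],1),'-> x %.2f y %.2f z %.2f az %.2f'%((c*d[0]+n*d[1])/50,(n*d[0]-c*d[1])/50,-d[2]/50,np.degrees(a)/6))
E
python3 - <<'E'
from h import *
rel((614.1,88.3,180),1.456)
im=shot(); crop(im,410,260,540,370,4,'c3.png')
E
```

```text
at [544.5 -87.8 181.8] 1.454 j6 -0.05 open 84.9 t 5.9 -> x 3.66 y 0.97 z 0.04 az -0.02
```

View pics/c3.png

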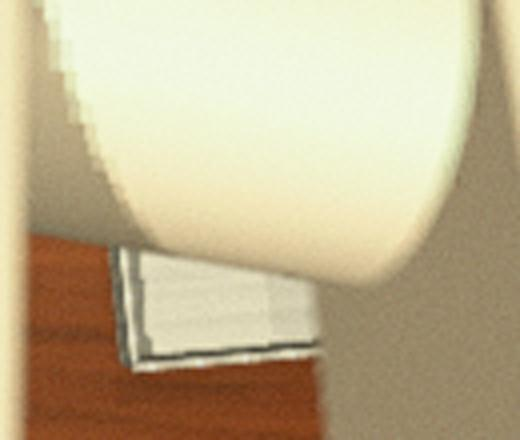

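The arm hides pot 1 in this view; only the tray's left part, at crop (120-320, 250-360), shows. I'll check the tray later.

Emit:
drive_tool(
  plan=[
    {"x":0.9,"y":0.25,"z":0,"ax":0,"ay":0,"az":0,"hand":85},
    {"x":1.8,"y":0.5,"z":0,"ax":0,"ay":0,"az":0,"hand":85},
    {"x":2.7,"y":0.75,"z":0,"ax":0,"ay":0,"az":0,"hand":85},
    {"x":3.5,"y":0.95,"z":0,"ax":0,"ay":0,"az":0,"hand":85},
    {"x":3.7,"y":0.97,"z":0,"ax":0,"ay":0,"az":0,"hand":85},
    {"x":3.7,"y":0.97,"z":0,"ax":0,"ay":0,"az":0,"hand":85},
  ],
)

```text
clock: 6.55
eef_pos: [613.4, 90.0, 181.0]
tcp_rot: [3.141, -0.0, 1.458]
contact_force: [0.1, -0.2, -0.3]
opening: 0.997
grasp_force: 0.0
```

Run:
```python
from h import *
rel((614.1,88.3,90),1.456)
im=shot(); crop(im,410,260,540,370,4,'c3.png')
im=shot('side'); crop(im,180,150,500,420,2.2,'s3.png')
```

```text
at [613.4  90.  181. ] 1.458 j6 0.26 open 85.1 t 6.5 -> x -0.03 y 0.02 z 1.82 az 0.02
```

View pics/s3.png

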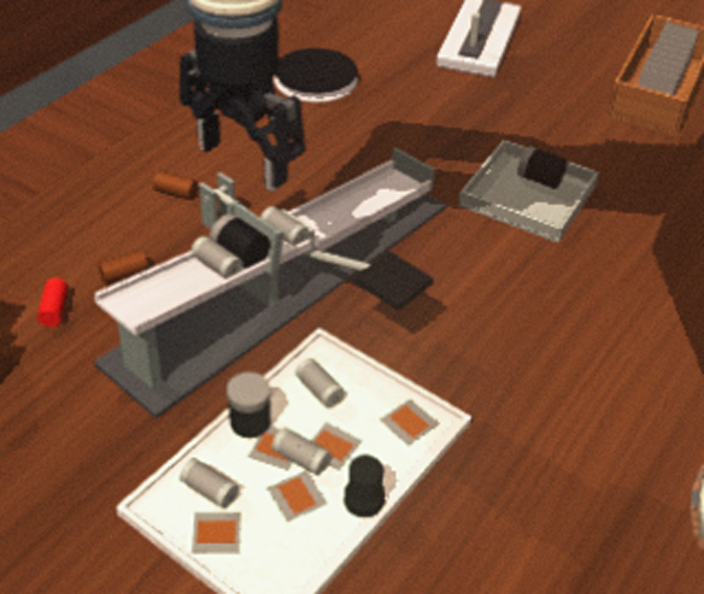

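Pot 1 lies in the tray at (545,167). Pot 2 is now against the gauge at (243,238), and one cartridge waits at the gate at (285,223).

Emit:
drive_tool(
  plan=[
    {"x":-0.03,"y":0.02,"z":0.9,"ax":0,"ay":0,"az":0,"hand":85},
    {"x":-0.03,"y":0.02,"z":1.6,"ax":0,"ay":0,"az":0,"hand":85},
    {"x":-0.03,"y":0.02,"z":1.8,"ax":0,"ay":0,"az":0,"hand":85},
    {"x":-0.03,"y":0.02,"z":1.8,"ax":0,"ay":0,"az":0,"hand":40},
    {"x":-0.03,"y":0.02,"z":1.8,"ax":0,"ay":0,"az":0,"hand":40},
    {"x":-0.03,"y":0.02,"z":1.8,"ax":0,"ay":0,"az":0,"hand":40},
    {"x":-0.03,"y":0.02,"z":1.8,"ax":0,"ay":0,"az":0,"hand":40},
    {"x":-0.03,"y":0.02,"z":1.8,"ax":0,"ay":0,"az":0,"hand":40},
  ],
)

```text
clock: 7.45
eef_pos: [614.6, 85.4, 91.1]
tcp_rot: [3.14, 0.001, 1.455]
contact_force: [6.4, -5.5, -18.5]
opening: 0.821
grasp_force: 51.3
```

Emit:
drive_tool(
  plan=[
    {"x":0,"y":0,"z":-0.4,"ax":0,"ay":0,"az":0,"hand":40},
    {"x":0,"y":0,"z":-1.1,"ax":0,"ay":0,"az":0,"hand":40},
    {"x":0,"y":0,"z":-1.8,"ax":0,"ay":0,"az":0,"hand":40},
    {"x":-0.4,"y":-0.1,"z":-2.2,"ax":0,"ay":0,"az":0,"hand":40},
    {"x":-1.2,"y":-0.3,"z":-2.2,"ax":0,"ay":0,"az":0,"hand":40},
    {"x":-2.1,"y":-0.5,"z":-2.2,"ax":0,"ay":0,"az":0,"hand":40},
    {"x":-3.0,"y":-0.8,"z":-2.2,"ax":0,"ay":0,"az":0,"hand":40},
    {"x":-3.6,"y":-1.0,"z":-2.2,"ax":0,"ay":0,"az":0,"hand":40},
  ],
)

```text
clock: 8.25
eef_pos: [543.0, -88.9, 203.3]
tcp_rot: [3.139, 0.001, 1.455]
contact_force: [0.7, -0.5, -0.3]
opening: 0.473
grasp_force: 0.0
```

Run:
```python
from h import *
rel((458,-248,110),1.62)
im=shot(); crop(im,410,260,540,370,4,'c3.png')
im=shot('side'); crop(im,180,150,500,420,2.2,'s4.png')
```

```text
at [543.  -88.9 203.3] 1.455 j6 -0.05 open 40.4 t 8.2 -> x -3.36 y -1.32 z 1.87 az -1.58
```

View pics/s4.png

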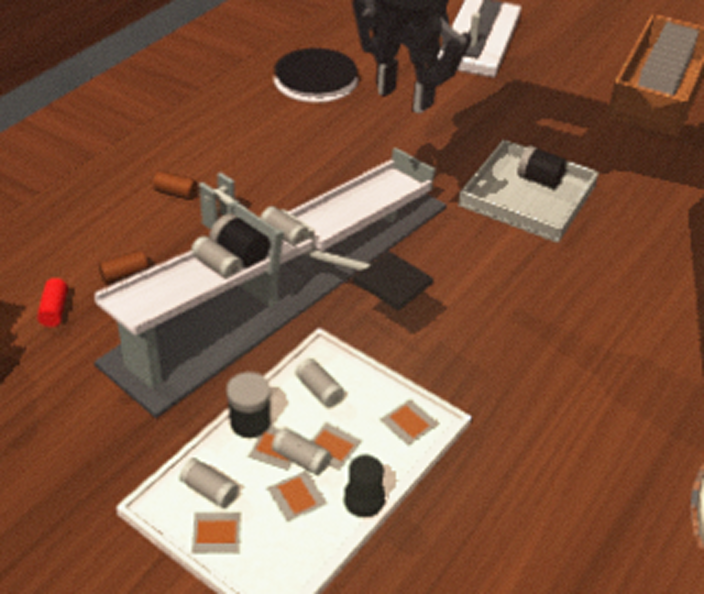

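Pot 2 is still at the gauge at (243,238). The fingers closed on the gauge posts (70 mm), so I'll go back and grip about 4 mm further uphill.

Emit:
drive_tool(
  plan=[
    {"x":0.9,"y":0.25,"z":0,"ax":0,"ay":0,"az":0,"hand":85},
    {"x":1.8,"y":0.5,"z":0,"ax":0,"ay":0,"az":0,"hand":85},
    {"x":2.7,"y":0.75,"z":0,"ax":0,"ay":0,"az":0,"hand":85},
    {"x":3.5,"y":0.97,"z":0.1,"ax":0,"ay":0,"az":0,"hand":85},
    {"x":3.76,"y":1.0,"z":0.4,"ax":0,"ay":0,"az":0,"hand":85},
    {"x":3.76,"y":1.0,"z":0.5,"ax":0,"ay":0,"az":0,"hand":85},
    {"x":3.76,"y":1.0,"z":0.5,"ax":0,"ay":0,"az":0,"hand":85},
  ],
)

```text
clock: 9.05
eef_pos: [614.0, 94.5, 175.3]
tcp_rot: [-3.14, 0.001, 1.456]
contact_force: [1.0, -0.2, 0.7]
opening: 0.994
grasp_force: 0.0
```

Run:
```python
from h import *
rel((614.6,93,90),1.456)
```

```text
at [614.   94.5 175.3] 1.456 j6 0.27 open 84.9 t 9.1 -> x -0.03 y 0.02 z 1.71 az 0.00
```

Emit:
drive_tool(
  plan=[
    {"x":0,"y":0.02,"z":0.9,"ax":0,"ay":0,"az":0,"hand":85},
    {"x":0,"y":0.02,"z":1.5,"ax":0,"ay":0,"az":0,"hand":85},
    {"x":0,"y":0.02,"z":1.7,"ax":0,"ay":0,"az":0,"hand":85},
    {"x":0,"y":0.02,"z":1.7,"ax":0,"ay":0,"az":0,"hand":40},
    {"x":0,"y":0.02,"z":1.7,"ax":0,"ay":0,"az":0,"hand":40},
    {"x":0,"y":0.02,"z":1.7,"ax":0,"ay":0,"az":0,"hand":40},
    {"x":0,"y":0.02,"z":1.7,"ax":0,"ay":0,"az":0,"hand":40},
    {"x":0,"y":0.02,"z":1.7,"ax":0,"ay":0,"az":0,"hand":40},
  ],
)

```text
clock: 9.85
eef_pos: [617.3, 94.8, 92.8]
tcp_rot: [3.138, -0.0, 1.456]
contact_force: [-0.7, -1.2, 7.3]
opening: 0.58
grasp_force: 41.8
```

Emit:
drive_tool(
  plan=[
    {"x":0,"y":0,"z":-0.4,"ax":0,"ay":0,"az":0,"hand":40},
    {"x":0,"y":0,"z":-1.1,"ax":0,"ay":0,"az":0,"hand":40},
    {"x":0,"y":0,"z":-1.8,"ax":0,"ay":0,"az":0,"hand":40},
    {"x":-0.4,"y":-0.1,"z":-2.2,"ax":0,"ay":0,"az":0,"hand":40},
    {"x":-1.2,"y":-0.3,"z":-2.2,"ax":0,"ay":0,"az":0,"hand":40},
    {"x":-2.1,"y":-0.5,"z":-2.2,"ax":0,"ay":0,"az":0,"hand":40},
    {"x":-3.0,"y":-0.8,"z":-2.2,"ax":0,"ay":0,"az":0,"hand":40},
    {"x":-3.6,"y":-1.0,"z":-2.2,"ax":0,"ay":0,"az":0,"hand":40},
  ],
)

```text
clock: 10.65
eef_pos: [544.4, -80.2, 201.6]
tcp_rot: [3.141, 0.0, 1.456]
contact_force: [-0.6, 0.1, -0.0]
opening: 0.576
grasp_force: 43.5
```

Run:
```python
from h import *
rel((457.1,-242,110),1.62)
im=shot('side'); K=cv2.inRange(cv2.cvtColor(im,cv2.COLOR_BGR2GRAY),0,45); K[:210]=0;K[260:]=0;K[:,:390]=0;K[:,452:]=0
c=max(cv2.findContours(K,cv2.RETR_EXTERNAL,cv2.CHAIN_APPROX_NONE)[0],key=cv2.contourArea); print(cv2.contourArea(c),cv2.boundingRect(c))
x,y,w,h=cv2.boundingRect(c); print('pot1',on_z((x+w/2,y+h/2),24,'side').round(0),'expect',proj([460,-315,24],'side'))
crop(im,180,150,500,420,2.2,'s5.png')
```

```text
at [544.4 -80.2 201.6] 1.456 j6 -0.03 open 49.2 t 10.7 -> x -3.42 y -1.36 z 1.83 az -1.57
155.0 (418, 217, 19, 18)
pot1 [[ 454. -311.   24.]] expect [[426.07409796 224.52518396]]
```

Emit:
drive_tool(
  plan=[
    {"x":-0.8,"y":-0.3,"z":0,"ax":0,"ay":0,"az":-0.4,"hand":40},
    {"x":-1.6,"y":-0.6,"z":0.1,"ax":0,"ay":0,"az":-0.8,"hand":40},
    {"x":-2.4,"y":-0.9,"z":0.5,"ax":0,"ay":0,"az":-1.2,"hand":40},
    {"x":-3.0,"y":-1.2,"z":1.0,"ax":0,"ay":0,"az":-1.57,"hand":40},
    {"x":-3.42,"y":-1.36,"z":1.5,"ax":0,"ay":0,"az":-1.57,"hand":40},
    {"x":-3.42,"y":-1.36,"z":1.83,"ax":0,"ay":0,"az":-1.57,"hand":40},
    {"x":-3.42,"y":-1.36,"z":1.83,"ax":0,"ay":0,"az":-1.57,"hand":40},
  ],
)

```text
clock: 11.4
eef_pos: [457.1, -240.1, 108.0]
tcp_rot: [-3.139, -0.002, 1.619]
contact_force: [-0.7, -0.2, -0.9]
opening: 0.576
grasp_force: 43.5
```

Emit:
drive_tool(
  plan=[
    {"x":0,"y":0,"z":0.8,"ax":0,"ay":0,"az":0,"hand":40},
    {"x":0,"y":0,"z":1.4,"ax":0,"ay":0,"az":0,"hand":40},
    {"x":0,"y":0,"z":1.7,"ax":0,"ay":0,"az":0,"hand":40},
    {"x":0,"y":0,"z":1.8,"ax":0,"ay":0,"az":0,"hand":40},
    {"x":0,"y":0,"z":1.8,"ax":0,"ay":0,"az":0,"hand":40},
    {"x":0,"y":0,"z":1.8,"ax":0,"ay":0,"az":0,"hand":65},
    {"x":0,"y":0,"z":1.8,"ax":0,"ay":0,"az":0,"hand":65},
    {"x":0,"y":0,"z":1.8,"ax":0,"ay":0,"az":0,"hand":65},
  ],
)

```text
clock: 12.2
eef_pos: [459.2, -240.5, 20.3]
tcp_rot: [3.14, 0.001, 1.62]
contact_force: [0.2, -0.2, 0.1]
opening: 0.764
grasp_force: 0.0
```

Emit:
drive_tool(
  plan=[
    {"x":0,"y":0,"z":-0.7,"ax":0,"ay":0,"az":0,"hand":70},
    {"x":0,"y":0,"z":-1.6,"ax":0,"ay":0,"az":0,"hand":70},
    {"x":0.2,"y":0,"z":-2.5,"ax":0,"ay":0,"az":0,"hand":70},
    {"x":0.9,"y":0,"z":-3.2,"ax":0,"ay":0,"az":0,"hand":70},
    {"x":1.8,"y":0,"z":-3.2,"ax":0,"ay":0,"az":0,"hand":70},
    {"x":2.7,"y":0,"z":-3.2,"ax":0,"ay":0,"az":0,"hand":70},
    {"x":3.6,"y":0,"z":-3.2,"ax":0,"ay":0,"az":0,"hand":70},
    {"x":4.0,"y":0,"z":-3.2,"ax":0,"ay":0,"az":0,"hand":70},
  ],
)

```text
clock: 13.0
eef_pos: [447.9, -37.7, 179.9]
tcp_rot: [3.141, -0.001, 1.622]
contact_force: [0.0, 0.2, 0.9]
opening: 0.822
grasp_force: 0.0
```

Run:
```python
from h import *
rel((473.5,136,100),1.62)
im=shot(); 
for c in carts(im)[0]: print(c)
im2=shot('side'); crop(im2,180,150,500,420,2.2,'s5.png')
np.save('pics/top5.npy',im); a=cv2.resize(im[160:400,130:530],None,fx=1.5,fy=1.5); b=cv2.resize(im2[150:420,180:500],(0,0),fx=1.3,fy=1.3); 
b=b[:, :]; W=600; cv2.imwrite('pics/s5.png',cv2.resize(im2[150:420,180:500],None,fx=2.2,fy=2.2))
```

```text
at [447.9 -37.7 179.9] 1.622 j6 -0.14 open 70.2 t 13.0 -> x 3.44 y 0.69 z 1.60 az 0.02
(array([366.6, 223.5]), 90.2, [42.3, 35.9], array([213. , 363.5], dtype=float32))
(array([438.6, 208. ]), 176.0, [53.8, 21.1], array([221.8, 325.7], dtype=float32))
(array([473.5, 134.1]), 163.3, [50.4, 12.5], array([260.3, 307.6], dtype=float32))
(array([484.7, 291.2]), 1.6, [13.6, 48.2], array([179.5, 301.5], dtype=float32))
```

View pics/s5.png

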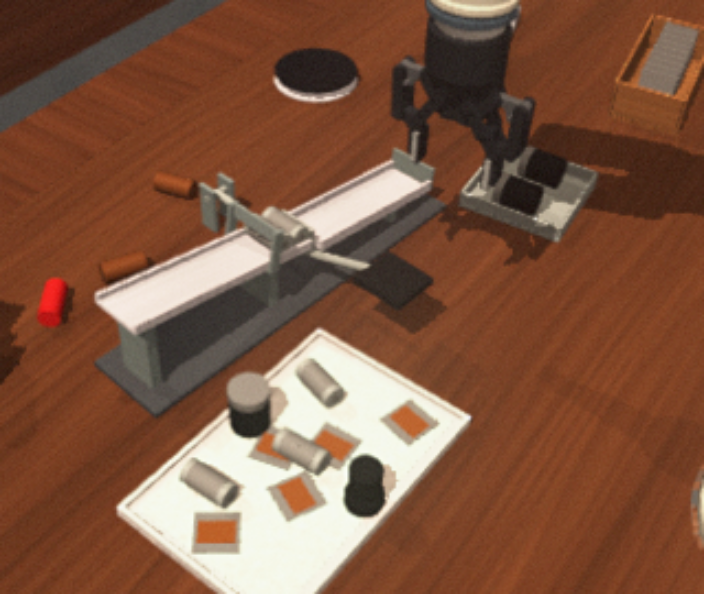

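Both pots lie in the tray, at (545,167) and (522,194). The second cartridge has rolled under the gauge. The loose cartridges are at (321,382), (302,450) and (210,482).

Run:
```python
from h import *
P=lambda a:np.array(a)/2.5+[130,160]; S=lambda a:np.array(a)/2.2+[180,150]
T=P([(319,368),(217.5,415),(117,355)]); U=S([(321,382),(302,450),(210,482)])
print(on_z(T,21).round(1)); print(on_z(U,21,'side').round(1))
for e in ([(325,334),(312,402)],[(218,383),(217,447)],[(118,322),(117,388)]):
    w=on_z(P(e),23)[:,:2]; d=w[0]-w[1]; print('axis',np.degrees(np.arctan2(d[1],d[0])).round(1),np.linalg.norm(d).round(1))
print('spare pot top',on_z(P((220,330)),58).round(1),'loupe',on_z(P((205,518)),58).round(1), on_z(P((215,498)),30).round(1))
print('pad',on_z(P([(40,288),(406,303),(396,548),(22,533)]),13).round(0).tolist())
```

```text
[[474.  139.6  21. ]
 [437.6 217.8  21. ]
 [483.5 297.1  21. ]]
[[471.4 142.1  21. ]
 [436.3 220.   21. ]
 [480.9 299.   21. ]]
axis -10.1 53.2
axis 0.4 48.9
axis 0.8 50.9
spare pot top [[504.7 209.   58. ]] loupe [[366.8 217.1  58. ]] [[376.1 216.3  30. ]]
pad [[535.0, 362.0, 13.0], [525.0, 73.0, 13.0], [335.0, 79.0, 13.0], [346.0, 369.0, 13.0]]
```

Emit:
drive_tool(
  plan=[
    {"x":0.9,"y":0.2,"z":0,"ax":0,"ay":0,"az":0.6,"hand":70},
    {"x":1.8,"y":0.35,"z":0.2,"ax":0,"ay":0,"az":1.2,"hand":70},
    {"x":2.7,"y":0.5,"z":0.6,"ax":0,"ay":0,"az":1.8,"hand":70},
    {"x":3.4,"y":0.65,"z":1.2,"ax":0,"ay":0,"az":2.16,"hand":70},
    {"x":3.54,"y":0.68,"z":1.6,"ax":0,"ay":0,"az":2.16,"hand":70},
    {"x":3.54,"y":0.68,"z":1.6,"ax":0,"ay":0,"az":2.16,"hand":70},
    {"x":3.54,"y":0.68,"z":1.6,"ax":0,"ay":0,"az":2.16,"hand":70},
  ],
)

```text
clock: 13.8
eef_pos: [473.9, 137.1, 99.5]
tcp_rot: [-3.141, 0.001, 1.394]
contact_force: [0.0, -0.6, 0.3]
opening: 0.818
grasp_force: 0.0
```

Run:
```python
from h import *
rel((473,140.8,16),1.396)
im=shot('side'); crop(im,240,220,440,370,4,'s6.png')
```

```text
at [473.9 137.1  99.5] 1.394 j6 0.46 open 69.9 t 13.8 -> x 0.07 y -0.03 z 1.67 az -0.02
```

View pics/s6.png

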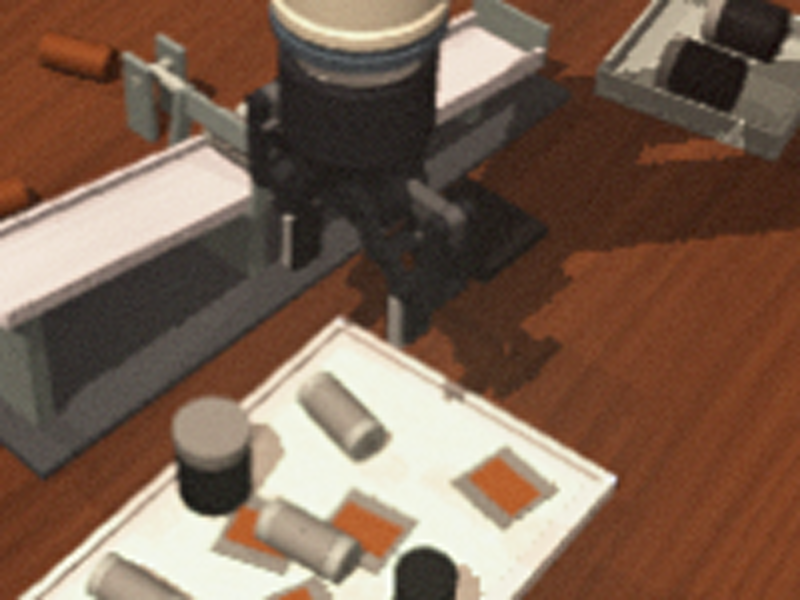

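The cartridge lies at about (345,415) in the crop, unmoved. The open fingers are above it and clear of the feeder.

Emit:
drive_tool(
  plan=[
    {"x":0.07,"y":-0.03,"z":0.8,"ax":0,"ay":0,"az":0,"hand":70},
    {"x":0.07,"y":-0.03,"z":1.4,"ax":0,"ay":0,"az":0,"hand":70},
    {"x":0.07,"y":-0.03,"z":1.66,"ax":0,"ay":0,"az":0,"hand":70},
    {"x":0.07,"y":-0.03,"z":1.66,"ax":0,"ay":0,"az":0,"hand":70},
    {"x":0.07,"y":-0.03,"z":1.66,"ax":0,"ay":0,"az":0,"hand":40},
    {"x":0.07,"y":-0.03,"z":1.66,"ax":0,"ay":0,"az":0,"hand":40},
    {"x":0.07,"y":-0.03,"z":1.66,"ax":0,"ay":0,"az":0,"hand":40},
    {"x":0.07,"y":-0.03,"z":1.66,"ax":0,"ay":0,"az":0,"hand":40},
  ],
)

```text
clock: 14.65
eef_pos: [474.2, 141.8, 18.2]
tcp_rot: [3.139, -0.001, 1.394]
contact_force: [-1.2, -1.1, 7.1]
opening: 0.572
grasp_force: 40.5
```

Run:
```python
from h import *
print(fw(0,197,0)); t=fw(0,197,150); rel(t,1.456)
```

```text
[628.10509761 209.49877251   0.        ]
at [474.2 141.8  18.2] 1.394 j6 0.46 open 48.8 t 14.7 -> x 1.87 y 2.79 z -2.64 az -0.59
```

Emit:
drive_tool(
  plan=[
    {"x":0,"y":0,"z":-0.4,"ax":0,"ay":0,"az":0,"hand":40},
    {"x":0,"y":0,"z":-1.2,"ax":0,"ay":0,"az":0,"hand":40},
    {"x":0,"y":0,"z":-2.0,"ax":0,"ay":0,"az":0,"hand":40},
    {"x":0.1,"y":0.2,"z":-2.7,"ax":0,"ay":0,"az":-0.2,"hand":40},
    {"x":0.6,"y":0.9,"z":-2.7,"ax":0,"ay":0,"az":-0.59,"hand":40},
    {"x":1.1,"y":1.6,"z":-2.7,"ax":0,"ay":0,"az":-0.59,"hand":40},
    {"x":1.5,"y":2.3,"z":-2.7,"ax":0,"ay":0,"az":-0.59,"hand":40},
    {"x":1.87,"y":2.79,"z":-2.7,"ax":0,"ay":0,"az":-0.59,"hand":40},
  ],
)

```text
clock: 15.45
eef_pos: [629.5, 210.0, 153.4]
tcp_rot: [3.138, -0.001, 1.456]
contact_force: [1.2, 0.6, -0.2]
opening: 0.572
grasp_force: 41.8
```

Emit:
drive_tool(
  plan=[
    {"x":0,"y":0,"z":0,"ax":0,"ay":0,"az":0,"hand":40},
    {"x":0,"y":0,"z":0,"ax":0,"ay":0,"az":0,"hand":40},
  ],
)

```text
clock: 15.65
eef_pos: [626.6, 209.2, 152.0]
tcp_rot: [3.141, -0.0, 1.456]
contact_force: [-0.8, -0.4, -0.6]
opening: 0.576
grasp_force: 41.8
```

Run:
```python
from h import *
rel(fw(0,197,110),1.456)
im=shot('side'); crop(im,200,170,400,320,4,'s7.png')
```

```text
at [626.6 209.2 152. ] 1.456 j6 0.43 open 49.2 t 15.7 -> x 0.01 y 0.03 z 0.84 az 0.00
```

View pics/s7.png

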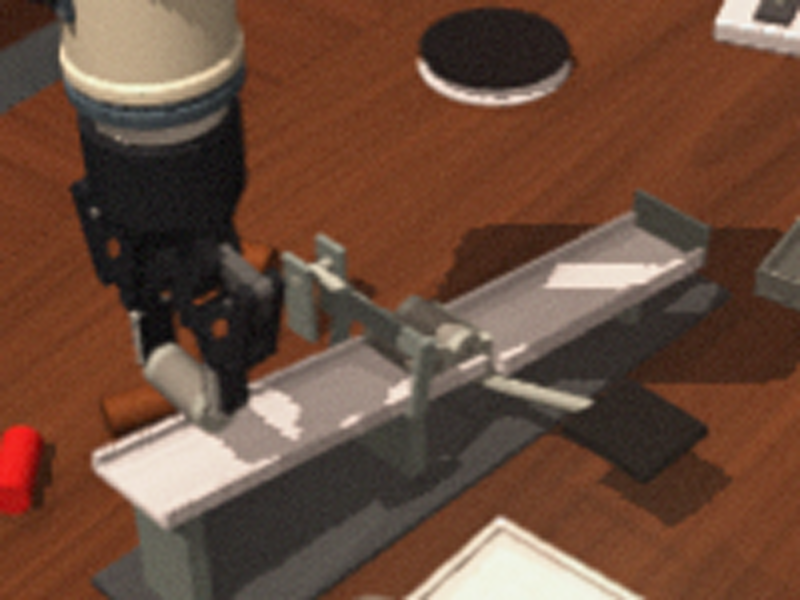

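The cartridge is held level across the chute head, near (185,385), with its axis along the feeder's x. Two cartridges wait at the gate.

Emit:
drive_tool(
  plan=[
    {"x":0.01,"y":0.01,"z":0.4,"ax":0,"ay":0,"az":0,"hand":40},
    {"x":0.01,"y":0.01,"z":0.7,"ax":0,"ay":0,"az":0,"hand":40},
    {"x":0.01,"y":0.01,"z":0.82,"ax":0,"ay":0,"az":0,"hand":40},
    {"x":0.01,"y":0.01,"z":0.82,"ax":0,"ay":0,"az":0,"hand":40},
    {"x":0.01,"y":0.01,"z":0.82,"ax":0,"ay":0,"az":0,"hand":70},
    {"x":0.01,"y":0.01,"z":0.82,"ax":0,"ay":0,"az":0,"hand":70},
    {"x":0.01,"y":0.01,"z":0.82,"ax":0,"ay":0,"az":0,"hand":70},
  ],
)

```text
clock: 16.4
eef_pos: [626.8, 209.5, 110.2]
tcp_rot: [-3.141, 0.0, 1.456]
contact_force: [0.5, -0.5, -0.8]
opening: 0.821
grasp_force: 0.0
```

Emit:
drive_tool(
  plan=[
    {"x":0,"y":0,"z":-0.5,"ax":0,"ay":0,"az":0,"hand":70},
    {"x":0,"y":0,"z":-1.2,"ax":0,"ay":0,"az":0,"hand":70},
    {"x":0,"y":-0.3,"z":-1.4,"ax":0,"ay":0,"az":0,"hand":70},
    {"x":0.4,"y":-1.0,"z":-1.4,"ax":0,"ay":0,"az":0,"hand":70},
    {"x":0.8,"y":-1.8,"z":-1.4,"ax":0,"ay":0,"az":0,"hand":70},
    {"x":1.1,"y":-2.6,"z":-1.4,"ax":0,"ay":0,"az":-0.6,"hand":70},
    {"x":1.4,"y":-3.1,"z":-1.0,"ax":0,"ay":0,"az":-1.25,"hand":70},
    {"x":1.4,"y":-3.1,"z":-0.6,"ax":0,"ay":0,"az":-1.25,"hand":70},
  ],
)

```text
clock: 17.2
eef_pos: [478.5, 298.7, 140.4]
tcp_rot: [-3.142, -0.001, 1.592]
contact_force: [-0.3, 0.6, 0.0]
opening: 0.815
grasp_force: 0.0
```

Run:
```python
from h import *
rel((482,298,17),1.585)
im=shot('side'); np.save('pics/side8.npy',im)
im[0:1]=0; crop(im,200,220,400,370,4,'s8.png')
im=shot(); print(carts(im)[0])
```

```text
at [478.5 298.7 140.4] 1.592 j6 0.53 open 69.6 t 17.2 -> x -0.02 y 0.07 z 2.47 az 0.06
[(array([366.6, 223.5]), 90.2, [42.3, 35.9], array([213. , 363.5], dtype=float32)), (array([404.5, 341.3]), 178.3, [53.4, 24.0], array([152.3, 343.3], dtype=float32)), (array([438.9, 215.4]), 1.2, [31.0, 47.8], array([218. , 325.5], dtype=float32)), (array([484.7, 291.2]), 1.6, [13.6, 48.2], array([179.5, 301.5], dtype=float32)), (array([502.3, 212. ]), 90.2, [37.0, 36.8], array([220.5, 292.5], dtype=float32))]
```

View pics/s8.png

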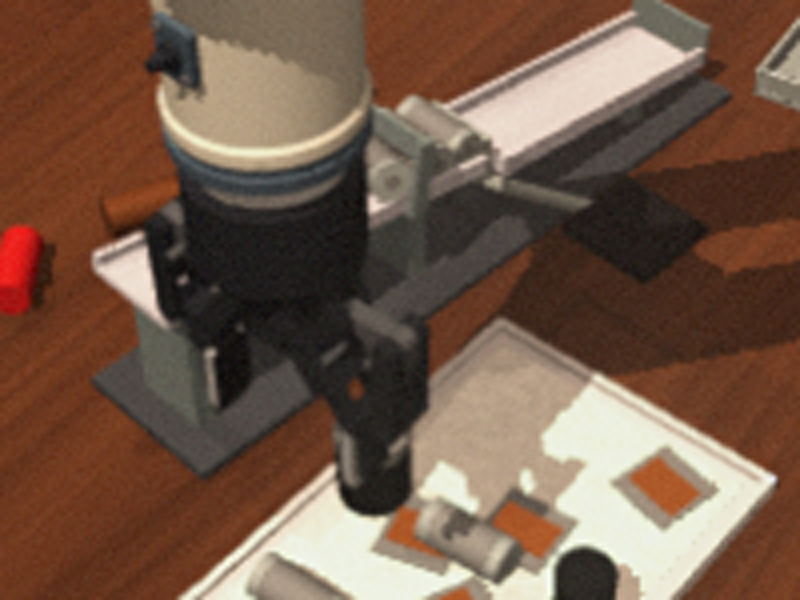

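The third cartridge has rolled down under the gauge, at (390,175). Cartridge A is still on the pad and unmoved: the mask gives the same centre as before. I'll check by numbers from here.

Emit:
drive_tool(
  plan=[
    {"x":-0.02,"y":0.07,"z":0.8,"ax":0,"ay":0,"az":0,"hand":66},
    {"x":-0.02,"y":0.07,"z":1.6,"ax":0,"ay":0,"az":0,"hand":66},
    {"x":-0.02,"y":0.07,"z":2.2,"ax":0,"ay":0,"az":0,"hand":66},
    {"x":-0.02,"y":0.07,"z":2.47,"ax":0,"ay":0,"az":0,"hand":66},
    {"x":-0.02,"y":0.07,"z":2.47,"ax":0,"ay":0,"az":0,"hand":40},
    {"x":-0.02,"y":0.07,"z":2.47,"ax":0,"ay":0,"az":0,"hand":40},
    {"x":-0.02,"y":0.07,"z":2.47,"ax":0,"ay":0,"az":0,"hand":40},
    {"x":-0.02,"y":0.07,"z":2.47,"ax":0,"ay":0,"az":0,"hand":40},
  ],
)

```text
clock: 18.1
eef_pos: [485.8, 296.6, 18.3]
tcp_rot: [3.139, -0.001, 1.587]
contact_force: [-0.1, 0.8, -0.5]
opening: 0.574
grasp_force: 44.7
```

Run:
```python
from h import *
rel(fw(0,197,150),1.456)
```

```text
at [485.8 296.6  18.3] 1.587 j6 0.53 open 49.0 t 18.1 -> x -1.79 y 2.82 z -2.63 az 1.25
```

Emit:
drive_tool(
  plan=[
    {"x":0,"y":0,"z":-0.4,"ax":0,"ay":0,"az":0,"hand":40},
    {"x":0,"y":0,"z":-1.2,"ax":0,"ay":0,"az":0,"hand":40},
    {"x":0,"y":0,"z":-2.0,"ax":0,"ay":0,"az":0,"hand":40},
    {"x":-0.1,"y":0.2,"z":-2.7,"ax":0,"ay":0,"az":0.4,"hand":40},
    {"x":-0.6,"y":0.9,"z":-2.7,"ax":0,"ay":0,"az":0.8,"hand":40},
    {"x":-1.1,"y":1.7,"z":-2.7,"ax":0,"ay":0,"az":1.25,"hand":40},
    {"x":-1.5,"y":2.4,"z":-2.7,"ax":0,"ay":0,"az":1.25,"hand":40},
    {"x":-1.79,"y":2.84,"z":-2.7,"ax":0,"ay":0,"az":1.25,"hand":40},
  ],
)

```text
clock: 18.9
eef_pos: [630.9, 207.5, 153.2]
tcp_rot: [3.139, -0.001, 1.455]
contact_force: [-0.3, 0.1, -0.1]
opening: 0.57
grasp_force: 44.7
```

Emit:
drive_tool(
  plan=[
    {"x":0,"y":0,"z":0,"ax":0,"ay":0,"az":0,"hand":40},
    {"x":0,"y":0,"z":0,"ax":0,"ay":0,"az":0,"hand":40},
  ],
)

```text
clock: 19.1
eef_pos: [628.2, 208.5, 152.2]
tcp_rot: [3.142, -0.0, 1.455]
contact_force: [-0.5, 0.0, -0.3]
opening: 0.572
grasp_force: 44.7
```

Run:
```python
from h import *
rel(fw(0,197,111),1.456)
```

```text
at [628.2 208.5 152.2] 1.455 j6 0.43 open 48.8 t 19.1 -> x 0.02 y -0.00 z 0.82 az -0.01
```

Emit:
drive_tool(
  plan=[
    {"x":0.02,"y":0,"z":0.4,"ax":0,"ay":0,"az":0,"hand":40},
    {"x":0.02,"y":0,"z":0.7,"ax":0,"ay":0,"az":0,"hand":40},
    {"x":0.02,"y":0,"z":0.82,"ax":0,"ay":0,"az":0,"hand":40},
    {"x":0.02,"y":0,"z":0.82,"ax":0,"ay":0,"az":0,"hand":40},
    {"x":0.02,"y":0,"z":0.82,"ax":0,"ay":0,"az":0,"hand":70},
    {"x":0.02,"y":0,"z":0.82,"ax":0,"ay":0,"az":0,"hand":70},
    {"x":0.02,"y":0,"z":0.82,"ax":0,"ay":0,"az":0,"hand":70},
  ],
)

```text
clock: 19.8
eef_pos: [627.8, 210.1, 110.6]
tcp_rot: [-3.141, 0.0, 1.456]
contact_force: [-0.2, 0.0, 0.0]
opening: 0.819
grasp_force: 0.0
```

Emit:
drive_tool(
  plan=[
    {"x":0,"y":0,"z":-0.5,"ax":0,"ay":0,"az":0,"hand":70},
    {"x":0,"y":0,"z":-1.2,"ax":0,"ay":0,"az":0,"hand":70},
    {"x":0,"y":-0.3,"z":-1.6,"ax":0,"ay":0,"az":1.2,"hand":60},
    {"x":0,"y":-1.0,"z":-1.6,"ax":0,"ay":0,"az":2.5,"hand":60},
    {"x":0,"y":-1.8,"z":-1.6,"ax":0,"ay":0,"az":3.8,"hand":60},
    {"x":-0.1,"y":-2.6,"z":-1.6,"ax":0,"ay":0,"az":5.1,"hand":60},
    {"x":-0.2,"y":-3.4,"z":-1.6,"ax":0,"ay":0,"az":6.4,"hand":60},
    {"x":-0.25,"y":-3.8,"z":-1.4,"ax":0,"ay":0,"az":7.7,"hand":60},
  ],
)

```text
clock: 20.6
eef_pos: [435.3, 219.0, 181.3]
tcp_rot: [-3.141, -0.0, 0.645]
contact_force: [-0.8, 0.3, -0.0]
opening: 0.702
grasp_force: 0.0
```

Run:
```python
from h import *
rel((437,219,110),0.007)
im=shot(); print(carts(im)[0])
# grey cylinders in the chute seen from the side camera: project expected queue spots
im2=shot('side'); np.save('pics/side9.npy',im2)
for k in range(5):
    s=12.5+25*k+0; X=fw(0,s*.985-2.2-2.5,65+s*.1736+12.3); u=proj(X,'side')[0]; v=proj(X)[0]; print(k,u.round(0),im2[int(u[1]),int(u[0])],v.round(0),im[int(v[1]),int(v[0])])
```

```text
at [435.3 219.  181.3] 0.645 j6 1.39 open 59.9 t 20.6 -> x 0.03 y 0.02 z 1.43 az 6.09
[(array([366.6, 223.5]), 90.2, [42.3, 35.9], array([213. , 363.5], dtype=float32)), (array([387. , 323.8]), 179.6, [72.2, 60.5], array([161.1, 352.6], dtype=float32)), (array([408.6, 260.4]), 108.6, [158.6, 106.4], array([194.3, 341.4], dtype=float32))]
0 [311. 251.] [28 30 34] [319. 237.] [123 146 156]
1 [303. 254.] [31 31 36] [305. 235.] [113 140 147]
2 [296. 258.] [114 128 146] [292. 234.] [141 167 160]
3 [288. 261.] [ 91 100 117] [278. 232.] [67 76 82]
4 [280. 265.] [ 93 106 121] [264. 230.] [178 199 201]
```

Emit:
drive_tool(
  plan=[
    {"x":0.03,"y":0.02,"z":0,"ax":0,"ay":0,"az":1.3,"hand":60},
    {"x":0.03,"y":0.02,"z":0,"ax":0,"ay":0,"az":2.6,"hand":60},
    {"x":0.03,"y":0.02,"z":0,"ax":0,"ay":0,"az":3.9,"hand":60},
    {"x":0.03,"y":0.02,"z":0.4,"ax":0,"ay":0,"az":5.2,"hand":60},
    {"x":0.03,"y":0.02,"z":0.8,"ax":0,"ay":0,"az":6.09,"hand":60},
    {"x":0.03,"y":0.02,"z":1.0,"ax":0,"ay":0,"az":6.09,"hand":60},
    {"x":0.03,"y":0.02,"z":1.0,"ax":0,"ay":0,"az":6.09,"hand":60},
  ],
)

```text
clock: 21.4
eef_pos: [439.9, 219.0, 129.7]
tcp_rot: [3.141, 0.002, 0.016]
contact_force: [-0.5, -0.8, 0.6]
opening: 0.702
grasp_force: 0.0
```

Run:
```python
from h import *
rel((437,219,15),0.007)
a=np.load('pics/side9.npy'); b=shot('side'); s5=cv2.imread('pics/s5.png')
u=proj([437,219,21],'side')[0]; print(u)
x,y=map(int,u); 
for im in (np.load('pics/side8.npy'),a,b): print(cv2.resize(im[y-16:y+16,x-22:x+23].mean(2),(15,8),interpolation=cv2.INTER_AREA).astype(int))
```

```text
at [439.9 219.  129.7] 0.016 j6 2.01 open 59.9 t 21.4 -> x -0.06 y -0.00 z 2.29 az 0.09
[317.28888032 354.05225545]
[[ 30  28  69 171 228 233 229 173 162 162 158 174 215 164 161]
 [ 31  29  86 183 204 207 233 206 166 161 119  96 141 149 168]
 [ 76  85 110 156 176 138 116 165 156 116  94  95  94  96 154]
 [155 102 105 156 149 108  94 106 126 107 102  98  99 102 112]
 [137 122 107 103 105 113 138 151 156 159 159  96 100 103 130]
 [206 183 158 137 126 122 131 118 139 180 102  95 135 135 175]
 [234 233 234 229 208 208 229 172 134 121 127 213 203 217 147]
 [235 235 235 229 196 156 121 128 146 205 224 226 228 230 138]]
[[ 34  33  75 174 232 236 236 236 236 236 235 234 237 236 236]
 [ 34  34  91 187 208 211 235 237 236 236 187 159 189 223 236]
 [ 81  90 115 162 181 146 147 187 224 180 114 112 129 144 172]
 [159 107 109 160 154 159 157 148 136 118 107 106 106 108 117]
 [142 127 113 107 109 129 146 157 160 164 162 100 105 108 135]
 [210 187 163 142 132 126 136 123 145 184 105  99 141 140 179]
 [237 236 237 232 211 213 232 176 139 127 131 216 206 220 150]
 [238 237 238 232 200 161 126 133 151 208 229 229 232 233 141]]
[[ 34  33  74 174 231 236 237 236 237 205 162 161 165 189 230]
 [ 34  34  90 186 208 211 235 237 236 234 159 108 143 220 236]
 [ 81  90 114 162 181 147 147 186 225 179 112 112 128 144 171]
 [159 105 108 160 153 159 156 147 136 117 106 106 108 106 115]
 [142 126 112 107 109 129 145 157 160 164 163 101 105 106 134]
 [210 186 163 141 132 126 136 121 145 184 107  97 140 138 180]
 [237 236 237 233 212 212 232 176 139 126 131 217 207 221 150]
 [238 237 238 233 200 160 125 133 151 209 229 229 232 234 141]]
```

Emit:
drive_tool(
  plan=[
    {"x":-0.05,"y":0,"z":0.8,"ax":0,"ay":0,"az":0.09,"hand":60},
    {"x":-0.05,"y":0,"z":1.5,"ax":0,"ay":0,"az":0.09,"hand":60},
    {"x":-0.05,"y":0,"z":2.1,"ax":0,"ay":0,"az":0.09,"hand":60},
    {"x":-0.05,"y":0,"z":2.28,"ax":0,"ay":0,"az":0.09,"hand":60},
    {"x":-0.05,"y":0,"z":2.28,"ax":0,"ay":0,"az":0.09,"hand":15},
    {"x":-0.05,"y":0,"z":2.28,"ax":0,"ay":0,"az":0.09,"hand":15},
    {"x":-0.05,"y":0,"z":2.28,"ax":0,"ay":0,"az":0.09,"hand":15},
    {"x":-0.05,"y":0,"z":2.28,"ax":0,"ay":0,"az":0.09,"hand":15},
  ],
)

```text
clock: 22.25
eef_pos: [438.8, 219.9, 18.4]
tcp_rot: [-3.14, -0.003, 0.003]
contact_force: [-0.5, -0.4, 8.7]
opening: 0.271
grasp_force: 39.4
```

Run:
```python
from h import *
rel(fw(0,197,150),-.115)
```

```text
at [438.8 219.9  18.4] 0.003 j6 2.03 open 23.1 t 22.2 -> x 3.79 y 0.22 z -2.63 az 1.12
```

Emit:
drive_tool(
  plan=[
    {"x":0,"y":0,"z":0,"ax":0,"ay":0,"az":0,"hand":40},
    {"x":0,"y":0,"z":0,"ax":0,"ay":0,"az":0,"hand":40},
    {"x":0,"y":0,"z":0.1,"ax":0,"ay":0,"az":0,"hand":40},
    {"x":0,"y":0,"z":0.1,"ax":0,"ay":0,"az":0,"hand":40},
    {"x":0,"y":0,"z":0.1,"ax":0,"ay":0,"az":0,"hand":15},
    {"x":0,"y":0,"z":0.1,"ax":0,"ay":0,"az":0,"hand":15},
    {"x":0,"y":0,"z":0.1,"ax":0,"ay":0,"az":0,"hand":15},
  ],
)

```text
clock: 22.95
eef_pos: [437.5, 219.3, 11.7]
tcp_rot: [3.142, 0.0, 0.002]
contact_force: [-0.1, 0.5, 0.2]
opening: 0.277
grasp_force: 39.2
```

Emit:
drive_tool(
  plan=[
    {"x":0,"y":0,"z":0.1,"ax":0,"ay":0,"az":0,"hand":15},
  ],
)

```text
clock: 23.05
eef_pos: [438.6, 219.9, 8.2]
tcp_rot: [-3.14, -0.002, 0.002]
contact_force: [-3.6, 8.8, 30.3]
opening: 0.274
grasp_force: 45.7
```

Emit:
drive_tool(
  plan=[
    {"x":0,"y":0,"z":-0.4,"ax":0,"ay":0,"az":0,"hand":15},
    {"x":0,"y":0,"z":-1.2,"ax":0,"ay":0,"az":0,"hand":15},
    {"x":0,"y":0,"z":-2.0,"ax":0,"ay":0,"az":0,"hand":15},
    {"x":0.1,"y":0,"z":-2.8,"ax":0,"ay":0,"az":0.3,"hand":15},
    {"x":0.9,"y":0.05,"z":-3.0,"ax":0,"ay":0,"az":0.6,"hand":15},
    {"x":1.8,"y":0.1,"z":-3.0,"ax":0,"ay":0,"az":0.9,"hand":15},
    {"x":2.7,"y":0.15,"z":-3.0,"ax":0,"ay":0,"az":1.12,"hand":15},
    {"x":3.5,"y":0.2,"z":-3.0,"ax":0,"ay":0,"az":1.12,"hand":15},
  ],
)

```text
clock: 23.85
eef_pos: [614.6, 209.5, 157.0]
tcp_rot: [-3.141, -0.001, -0.116]
contact_force: [-0.2, 1.2, -0.2]
opening: 0.277
grasp_force: 42.5
```

Emit:
drive_tool(
  plan=[
    {"x":0.25,"y":0,"z":0,"ax":0,"ay":0,"az":0,"hand":15},
    {"x":0.25,"y":0,"z":0,"ax":0,"ay":0,"az":0,"hand":15},
    {"x":0.25,"y":0,"z":0,"ax":0,"ay":0,"az":0,"hand":15},
  ],
)

```text
clock: 24.15
eef_pos: [623.4, 208.1, 156.1]
tcp_rot: [3.141, 0.002, -0.115]
contact_force: [0.5, -0.5, -0.9]
opening: 0.274
grasp_force: 42.5
```

Run:
```python
from h import *
rel(fw(0,197,106),-.115)
im=shot('side'); crop(im,200,170,400,320,4,'s10.png'); np.save('pics/s10.npy',im)
```

```text
at [623.4 208.1 156.1] -0.115 j6 2.01 open 23.4 t 24.1 -> x 0.09 y -0.04 z 1.00 az -0.00
```

Run:
```python
from h import *
im=np.load('pics/s10.npy'); g=cv2.cvtColor(im,cv2.COLOR_BGR2GRAY)
s=monitor.sense(); p=np.array(s['eef_pos']); ax=np.r_[RF@[1,0],0]; up=np.r_[RF@[0,1],0]
K,d,R,t=info('side'); print('cam',(-R.T@t).round(0))
ts=np.arange(-44,45,3.0); print(ts.astype(int).tolist())
for dz in (-4,0,4,8,12,16,20):
    X=p+ts[:,None]*ax+[0,0,dz]+up*6
    u=proj(X,'side').astype(np.float32); print(dz,cv2.remap(g,u[:,0].copy(),u[:,1].copy(),cv2.INTER_LINEAR).ravel().tolist())
```

```text
cam [ 81. 695. 796.]
[-44, -41, -38, -35, -32, -29, -26, -23, -20, -17, -14, -11, -8, -5, -2, 1, 4, 7, 10, 13, 16, 19, 22, 25, 28, 31, 34, 37, 40, 43]
-4 [145, 145, 145, 143, 142, 138, 149, 159, 130, 125, 167, 140, 56, 51, 83, 103, 114, 86, 45, 22, 16, 17, 18, 18, 21, 29, 38, 23, 21, 21]
0 [145, 143, 143, 140, 133, 127, 120, 100, 103, 129, 106, 85, 72, 76, 91, 101, 108, 79, 38, 20, 14, 18, 18, 19, 19, 19, 23, 24, 22, 25]
4 [143, 140, 143, 130, 122, 105, 92, 89, 96, 108, 119, 118, 101, 90, 88, 97, 100, 71, 37, 16, 19, 21, 19, 21, 13, 24, 29, 23, 22, 23]
8 [145, 140, 126, 116, 95, 92, 89, 88, 95, 132, 153, 136, 109, 93, 85, 99, 96, 70, 37, 21, 17, 16, 20, 19, 22, 21, 21, 21, 22, 20]
12 [137, 123, 106, 91, 83, 85, 84, 88, 130, 172, 161, 134, 123, 80, 81, 100, 91, 60, 36, 21, 18, 20, 21, 22, 14, 21, 23, 19, 21, 22]
16 [120, 106, 93, 80, 70, 74, 83, 115, 175, 183, 159, 142, 104, 61, 74, 92, 85, 49, 24, 19, 18, 21, 24, 17, 23, 21, 20, 21, 19, 25]
20 [104, 92, 80, 66, 66, 77, 108, 172, 199, 178, 154, 116, 80, 65, 74, 84, 58, 24, 26, 26, 26, 25, 18, 24, 27, 23, 21, 25, 46, 56]
```

Run:
```python
from h import *
im=np.load('pics/s10.npy'); u=proj(np.array(monitor.sense()['eef_pos'])+[0,0,9],'side')[0]; print(u)
x,y=map(int,u); crop(im,x-50,y-37,x+50,y+38,8,'s10.png'); print(x-50,y-37)
```

```text
[247.95264382 262.08161382]
197 225
```

View pics/s10.png

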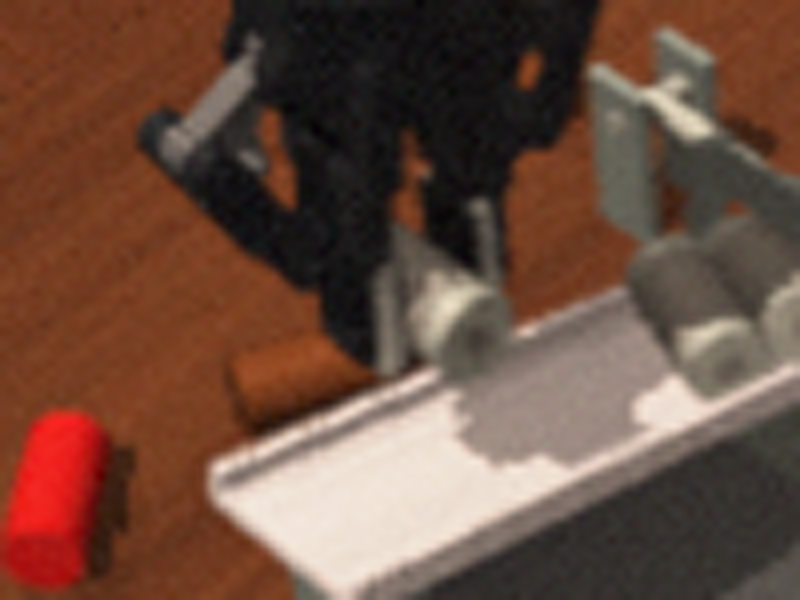

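Run:
```python
from h import *
from scipy.optimize import least_squares
p=np.array(monitor.sense()['eef_pos']); ax=np.r_[RF@[1,0],0]; m=np.array([256.75,267.25])
f=lambda q:proj(p+(q[0]-25)*ax+[0,0,q[1]],'side')[0]-m
print(p,least_squares(f,[0,10]).x)
print('feeder x of TCP',RF.T@(p[:2]-O))
```

```text
[623.19757777 208.22388359 156.29880192] [-2.93364928 12.24303489]
feeder x of TCP [ -4.72881533 195.17041035]
```

Run:
```python
from h import *
from scipy.optimize import least_squares
m=np.array([197+722/8,225+358/8])
f=lambda q:proj(fw(q[0],q[1]*.9848-2.17,65+q[1]*.1736+12.3),'side')[0]-m
print(least_squares(f,[-25,87]).x)
```

```text
[-22.6269065  108.80439435]
```

Run:
```python
from h import *
T=shot(); g=cv2.cvtColor(T,cv2.COLOR_BGR2GRAY); S=cv2.cvtColor(np.load('pics/s10.npy'),cv2.COLOR_BGR2GRAY)
ss=np.arange(-6,142,4.0); print(ss.astype(int).tolist())
for n,im in(('top',g),('side',S)):
  for xf in (-18,0,18):
    X=np.array([fw(xf,s*.985-.1736*18,65+s*.1736+18) for s in ss]); u=proj(X,n).astype(np.float32)
    print(n,xf,cv2.remap(im,u[:,0].copy(),u[:,1].copy(),cv2.INTER_LINEAR).ravel().tolist())
```

```text
[-6, -2, 2, 6, 10, 14, 18, 22, 26, 30, 34, 38, 42, 46, 50, 54, 58, 62, 66, 70, 74, 78, 82, 86, 90, 94, 98, 102, 106, 110, 114, 118, 122, 126, 130, 134, 138]
top -18 [130, 219, 159, 97, 145, 173, 202, 205, 185, 86, 136, 175, 204, 123, 110, 118, 171, 161, 82, 112, 139, 145, 151, 127, 123, 79, 120, 181, 215, 216, 193, 194, 242, 242, 243, 188, 184]
top 0 [124, 143, 143, 87, 96, 105, 110, 97, 87, 75, 97, 103, 107, 102, 88, 110, 136, 100, 92, 104, 108, 102, 82, 73, 92, 100, 110, 109, 99, 90, 178, 187, 184, 187, 186, 184, 189]
top 18 [105, 145, 138, 92, 108, 116, 115, 105, 91, 72, 99, 108, 108, 105, 93, 113, 133, 96, 125, 126, 105, 92, 106, 126, 126, 110, 101, 84, 163, 171, 173, 174, 179, 179, 182, 183, 183]
side -18 [143, 143, 132, 126, 160, 186, 190, 184, 168, 146, 134, 93, 78, 83, 104, 107, 83, 79, 126, 139, 139, 137, 145, 142, 116, 84, 138, 156, 159, 167, 173, 171, 131, 112, 146, 144, 146]
side 0 [107, 107, 111, 98, 84, 86, 92, 91, 83, 78, 97, 129, 115, 102, 68, 66, 70, 76, 82, 83, 83, 79, 71, 65, 72, 83, 88, 90, 83, 78, 65, 76, 123, 133, 130, 127, 130]
side 18 [53, 65, 77, 75, 84, 88, 94, 102, 101, 89, 87, 81, 67, 63, 63, 64, 76, 85, 92, 91, 89, 88, 85, 85, 87, 90, 86, 83, 78, 78, 92, 98, 96, 102, 108, 102, 118]
```

The view shows the held cartridge's near face at crop (478,338) and the last queued cartridge's at (722,358). The queue's tail looks skewed. I'll tilt the tool 10° to match the slope, shift 8 mm along the feeder's x, and lower the cartridge.

Run:
```python
from h import *
rel(fw(3,197,115),-.115)
```

```text
at [623.2 208.4 156.6] -0.114 j6 2.01 open 23.9 t 24.2 -> x 0.15 y -0.03 z 0.83 az 0.01
```

Emit:
drive_tool(
  plan=[
    {"x":0.05,"y":0,"z":0.1,"ax":0.6,"ay":0,"az":0,"hand":15},
    {"x":0.1,"y":-0.03,"z":0.3,"ax":1.2,"ay":0,"az":0,"hand":15},
    {"x":0.15,"y":-0.03,"z":0.6,"ax":1.67,"ay":0,"az":0,"hand":15},
    {"x":0.15,"y":-0.03,"z":0.83,"ax":1.67,"ay":0,"az":0,"hand":15},
    {"x":0.15,"y":-0.03,"z":0.83,"ax":1.67,"ay":0,"az":0,"hand":15},
    {"x":0.15,"y":-0.03,"z":0.83,"ax":1.67,"ay":0,"az":0,"hand":15},
  ],
)

```text
clock: 24.85
eef_pos: [632.1, 209.4, 115.5]
tcp_rot: [-2.968, 0.0, -0.114]
contact_force: [-0.7, 0.3, 0.2]
opening: 0.276
grasp_force: 42.5
```

Run:
```python
from h import *
s=monitor.sense(); p=np.array(s['eef_pos']); print(p,s['tcp_rot'],RF.T@(p[:2]-O),s['opening'])
im=shot('side'); np.save('pics/s11.npy',im)
u=proj(fw(3-3-25,195,126),'side')[0]; x,y=map(int,u); print(u)
print(cv2.cvtColor(im,cv2.COLOR_BGR2GRAY)[y-14:y+16:2,x-14:x+16])
```

```text
[632.05796061 209.3724909  115.45409356] [-2.96776767e+00  4.04599718e-04 -1.14185581e-01] [  3.94124388 197.32813045] 0.27562825389345585
[256.0386389  280.73580486]
[[ 21  30  21  24  21  42  72  51  25  13  21  13  12  21  35  68  62  42
   84 112 125 127 120 114 103 101 104 110 116 123]
 [ 18  22  22  19  28  55  75  59  42  22  20  17  10  20  38  70  70  64
   97 109 100 108 108 112 117 121 126 131 136 133]
 [ 20  32  60  83  70  56  75  85  84  74  65  38  20  21  60  86  72  60
   98 115 121 122 129 132 141 142 143 139 141 137]
 [ 19  41  98 117  72  67  87  92 106 124 130 129 113  75  64  75  72  88
  126 133 139 140 139 138 139 139 140 142 145 142]
 [ 19  40  88 110  75  55 122 162 166 181 190 192 185 165 143 106  94 124
  142 141 137 138 138 138 142 146 143 141 137 140]
 [ 24  75 122 111  74  95 137 155 172 190 192 169 121  84  89  89  88 100
  126 138 144 144 141 146 142 143 151 160 163 198]
 [ 35  89 136 103  86 101 135 162 179 171 131  82  76  70  72  83  87 103
  134 144 144 143 145 161 202 223 222 225 222 222]
 [ 24  88 138 105  73  71 108 134 150 123  90  81  68  67 
[... 242 characters left out ...]
 98 102 118 123 130 128
  138 130 128 140 162 196 220 216 210 184 146 124]
 [229 229 229 217 202 163 145 131 136 159 179 190 159 140 122 123 123 125
  135 153 186 209 209 184 151 125 122 115 111 101]
 [227 228 229 225 223 216 216 210 211 214 215 213 211 212 190 158 185 210
  202 188 147 128 119 109 116 113 112  91  65  53]
 [229 227 223 219 213 213 214 210 212 211 214 213 214 212 208 187 153 123
  112 105 112 119 102  89  64  48  44  49  44  47]
 [227 224 226 223 210 213 217 216 216 215 207 187 151 122 114 113 119 123
  109  87  69  50  45  45  43  48  48  49  52  48]
 [224 223 226 231 225 220 218 200 159 125 114 118 124 119 109  93  66  51
   43  41  47  46  48  49  47  48  47  51  49  43]]
```

Emit:
drive_tool(
  plan=[
    {"x":-0.01,"y":0,"z":0.1,"ax":0,"ay":0,"az":0,"hand":15},
    {"x":-0.01,"y":0,"z":0.16,"ax":0,"ay":0,"az":0,"hand":15},
    {"x":-0.01,"y":0,"z":0.2,"ax":0,"ay":0,"az":0,"hand":15},
    {"x":-0.01,"y":0,"z":0.22,"ax":0,"ay":0,"az":0,"hand":15},
    {"x":-0.01,"y":0,"z":0.22,"ax":0,"ay":0,"az":0,"hand":15},
  ],
)

```text
clock: 25.4
eef_pos: [632.4, 211.1, 105.1]
tcp_rot: [-2.966, -0.0, -0.115]
contact_force: [-2.7, -1.0, 6.0]
opening: 0.273
grasp_force: 43.3
```

Emit:
drive_tool(
  plan=[
    {"x":0,"y":0,"z":-0.1,"ax":0,"ay":0,"az":0,"hand":15},
    {"x":-0.04,"y":0,"z":-0.1,"ax":0,"ay":0,"az":0,"hand":15},
    {"x":-0.04,"y":0,"z":-0.1,"ax":0,"ay":0,"az":0,"hand":15},
    {"x":-0.04,"y":0,"z":-0.05,"ax":0,"ay":0,"az":0,"hand":15},
    {"x":-0.04,"y":0,"z":0,"ax":0,"ay":0,"az":0,"hand":15},
    {"x":-0.04,"y":0,"z":0.0,"ax":0,"ay":0,"az":0,"hand":15},
  ],
)

```text
clock: 26.0
eef_pos: [629.9, 211.0, 103.7]
tcp_rot: [-2.967, 0.001, -0.115]
contact_force: [-0.3, -0.3, -1.3]
opening: 0.276
grasp_force: 42.6
```

Emit:
drive_tool(
  plan=[
    {"x":-0.01,"y":0,"z":0.02,"ax":0,"ay":0,"az":0,"hand":15},
    {"x":-0.01,"y":0,"z":0.02,"ax":0,"ay":0,"az":0,"hand":15},
    {"x":-0.01,"y":0,"z":0.02,"ax":0,"ay":0,"az":0,"hand":36},
    {"x":-0.01,"y":0,"z":0.02,"ax":0,"ay":0,"az":0,"hand":36},
    {"x":-0.01,"y":0,"z":0.02,"ax":0,"ay":0,"az":0,"hand":36},
    {"x":-0.01,"y":0,"z":0.02,"ax":0,"ay":0,"az":0,"hand":36},
  ],
)

```text
clock: 26.6
eef_pos: [629.8, 211.3, 103.6]
tcp_rot: [-2.967, -0.0, -0.115]
contact_force: [-0.4, -0.1, 0.1]
opening: 0.418
grasp_force: 0.0
```

Emit:
drive_tool(
  plan=[
    {"x":0,"y":0,"z":-0.2,"ax":0,"ay":0,"az":0,"hand":36},
    {"x":0,"y":0,"z":-0.5,"ax":0,"ay":0,"az":0,"hand":36},
    {"x":0,"y":0,"z":-1.0,"ax":0,"ay":0,"az":0,"hand":36},
    {"x":0,"y":0,"z":-1.6,"ax":0,"ay":0,"az":0,"hand":36},
    {"x":-0.8,"y":0,"z":-2.2,"ax":0,"ay":0,"az":0,"hand":36},
    {"x":-1.8,"y":0,"z":-2.2,"ax":0,"ay":0,"az":0,"hand":36},
    {"x":-2.8,"y":0,"z":-2.2,"ax":0,"ay":0,"az":0,"hand":36},
    {"x":-3.6,"y":0,"z":-2.2,"ax":0,"ay":0,"az":0,"hand":0},
  ],
)

```text
clock: 27.4
eef_pos: [446.5, 212.7, 213.2]
tcp_rot: [-2.966, -0.001, -0.115]
contact_force: [-0.1, 0.9, 0.5]
opening: 0.262
grasp_force: 0.0
```

```bash
cat >> h.py <<'E'
def prof(n,im,s0=-6,s1=150,xs=(-20,-10,0,10,20),h=18):
    g=cv2.cvtColor(im,cv2.COLOR_BGR2GRAY); ss=np.arange(s0,s1,4.0); print(n,'s',ss.astype(int).tolist())
    for xf in xs:
        X=np.array([fw(xf,s*.985-.1736*h,65+s*.1736+h) for s in ss]); u=proj(X,n).astype(np.float32)
        print('%4d'%xf,cv2.remap(g,u[:,0].copy(),u[:,1].copy(),cv2.INTER_LINEAR).ravel().tolist())
E
python3 - <<'E'
from h import *
T=shot(); prof('top',T); np.save('pics/t12.npy',T); cv2.imwrite('pics/t12.png',T); cv2.imwrite('pics/s12.png',shot('side'))
E
```

```text
top s [-6, -2, 2, 6, 10, 14, 18, 22, 26, 30, 34, 38, 42, 46, 50, 54, 58, 62, 66, 70, 74, 78, 82, 86, 90, 94, 98, 102, 106, 110, 114, 118, 122, 126, 130, 134, 138, 142, 146]
 -20 [136, 224, 151, 99, 157, 190, 217, 224, 202, 82, 141, 187, 210, 131, 115, 116, 170, 161, 86, 106, 138, 159, 195, 190, 170, 97, 158, 194, 216, 208, 185, 100, 133, 178, 206, 209, 188, 207, 242]
 -10 [118, 229, 185, 86, 130, 156, 177, 180, 155, 75, 118, 152, 175, 109, 95, 114, 170, 161, 98, 132, 151, 168, 164, 150, 84, 118, 146, 170, 175, 165, 112, 97, 132, 159, 174, 172, 149, 239, 239]
   0 [139, 226, 161, 94, 129, 158, 180, 176, 158, 90, 119, 150, 173, 111, 91, 110, 157, 156, 124, 149, 163, 166, 156, 90, 107, 142, 164, 173, 170, 138, 85, 125, 155, 172, 174, 155, 218, 242, 241]
  10 [134, 224, 150, 88, 133, 159, 178, 177, 157, 76, 121, 152, 175, 122, 89, 103, 104, 154, 141, 163, 165, 158, 98, 96, 134, 158, 171, 173, 149, 78, 117, 145, 167, 176, 162, 168, 240, 239, 239]
  20 [117, 223, 176, 106, 158, 188, 210, 213, 193, 88, 144, 183, 199, 120, 106, 134, 183, 152, 168, 195, 189, 149, 110, 160, 190, 203, 192, 173, 95, 128, 171, 199, 197, 180, 162, 237, 238, 237, 236]
```

```bash
cat >> h.py <<'E'
from scipy.spatial.transform import Rotation as Rt
def rel2(t):
    s=monitor.sense(); Rm=Rt.from_euler('xyz',s['tcp_rot']).as_matrix()
    print('at',np.round(s['eef_pos'],1),s['tcp_rot'].round(3),'-> xyz units',(Rm.T@(np.array(t)-s['eef_pos'])/50).round(2))
def slope(xf,s,h): return fw(xf,s*.9848-.1736*h,65+.1736*s+.9848*h)
E
python3 - <<'E'
from h import *
rel2(slope(-12,172,80)); rel2(slope(-12,172,5)); rel2(slope(-12,147,5))
E
```

```text
at [443.9 212.6 212.7] [-2.967e+00  2.000e-03 -1.130e-01] -> xyz units [3.43 0.6  0.68]
at [443.9 212.6 212.7] [-2.967e+00  2.000e-03 -1.130e-01] -> xyz units [3.43 0.6  2.18]
at [443.9 212.6 212.7] [-2.967e+00  2.000e-03 -1.130e-01] -> xyz units [3.43 1.1  2.18]
```

Emit:
drive_tool(
  plan=[
    {"x":0.9,"y":0.1,"z":0,"ax":0,"ay":0,"az":0,"hand":0},
    {"x":1.8,"y":0.3,"z":0,"ax":0,"ay":0,"az":0,"hand":0},
    {"x":2.7,"y":0.5,"z":0,"ax":0,"ay":0,"az":0,"hand":0},
    {"x":3.43,"y":0.6,"z":0.3,"ax":0,"ay":0,"az":0,"hand":0},
    {"x":3.43,"y":0.6,"z":1.1,"ax":0,"ay":0,"az":0,"hand":0},
    {"x":3.43,"y":0.6,"z":1.7,"ax":0,"ay":0,"az":0,"hand":0},
    {"x":3.43,"y":0.6,"z":2.0,"ax":0,"ay":0,"az":0,"hand":0},
    {"x":3.43,"y":0.6,"z":2.0,"ax":0,"ay":0,"az":0,"hand":0},
  ],
)

```text
clock: 28.3
eef_pos: [617.0, 181.1, 106.8]
tcp_rot: [-2.968, 0.003, -0.115]
contact_force: [-0.8, -0.3, 0.4]
opening: 0.0
grasp_force: 0.0
```

Run:
```python
from h import *
rel2(slope(-12,160,5)); rel2(slope(-12,147,5))
```

```text
at [617.  181.1 106.8] [-2.968  0.003 -0.115] -> xyz units [-0.08  0.24  0.14]
at [617.  181.1 106.8] [-2.968  0.003 -0.115] -> xyz units [-0.08  0.5   0.14]
```

Emit:
drive_tool(
  plan=[
    {"x":-0.08,"y":0,"z":0.1,"ax":0,"ay":0,"az":0,"hand":0},
    {"x":-0.08,"y":0.1,"z":0.13,"ax":0,"ay":0,"az":0,"hand":0},
    {"x":-0.08,"y":0.2,"z":0.13,"ax":0,"ay":0,"az":0,"hand":0},
    {"x":-0.08,"y":0.28,"z":0.13,"ax":0,"ay":0,"az":0,"hand":0},
    {"x":-0.08,"y":0.34,"z":0.13,"ax":0,"ay":0,"az":0,"hand":0},
    {"x":-0.08,"y":0.4,"z":0.13,"ax":0,"ay":0,"az":0,"hand":0},
    {"x":-0.08,"y":0.44,"z":0.13,"ax":0,"ay":0,"az":0,"hand":0},
    {"x":-0.08,"y":0.48,"z":0.13,"ax":0,"ay":0,"az":0,"hand":0},
  ],
)

```text
clock: 29.1
eef_pos: [611.6, 160.8, 98.4]
tcp_rot: [-2.964, -0.0, -0.116]
contact_force: [-2.5, 13.2, 7.9]
opening: -0.002
grasp_force: 7.1
```

Run:
```python
from h import *
rel2(slope(-12,147,5)); prof('side',shot('side'),xs=(-20,-10))
```

```text
at [611.6 160.8  98.4] [-2.964 -0.    -0.116] -> xyz units [-0.02  0.07  0.05]
side s [-6, -2, 2, 6, 10, 14, 18, 22, 26, 30, 34, 38, 42, 46, 50, 54, 58, 62, 66, 70, 74, 78, 82, 86, 90, 94, 98, 102, 106, 110, 114, 118, 122, 126, 130, 134, 138, 142, 146]
 -20 [145, 146, 132, 110, 100, 107, 112, 119, 106, 83, 89, 84, 76, 77, 90, 103, 89, 92, 133, 134, 134, 138, 141, 147, 113, 117, 141, 127, 110, 104, 97, 105, 136, 123, 119, 92, 73, 81, 72]
 -10 [129, 129, 121, 89, 84, 88, 91, 91, 88, 83, 93, 90, 77, 67, 64, 65, 68, 77, 95, 116, 124, 89, 74, 64, 68, 82, 91, 95, 95, 82, 71, 80, 82, 65, 75, 69, 68, 92, 70]
```

Emit:
drive_tool(
  plan=[
    {"x":0,"y":-0.3,"z":0,"ax":0,"ay":0,"az":0,"hand":0},
    {"x":0,"y":-0.4,"z":-0.5,"ax":0,"ay":0,"az":0,"hand":0},
    {"x":0,"y":-0.4,"z":-1.3,"ax":0,"ay":0,"az":0,"hand":0},
    {"x":-0.5,"y":-0.4,"z":-2.0,"ax":0,"ay":0,"az":0,"hand":0},
    {"x":-1.4,"y":-0.4,"z":-2.0,"ax":0,"ay":0,"az":0,"hand":0},
    {"x":-2.3,"y":-0.4,"z":-2.0,"ax":0,"ay":0,"az":0,"hand":0},
    {"x":-3.2,"y":-0.4,"z":-2.0,"ax":0,"ay":0,"az":0,"hand":0},
    {"x":-3.4,"y":-0.4,"z":-2.0,"ax":0,"ay":0,"az":0,"hand":0},
  ],
)

```text
clock: 29.95
eef_pos: [437.9, 181.1, 199.0]
tcp_rot: [-2.968, 0.003, -0.113]
contact_force: [0.4, -0.8, -0.2]
opening: -0.002
grasp_force: 0.0
```

Run:
```python
from h import *
prof('top',shot(),s0=42,xs=(-22,-15,-8,0,8,15,22));
```

```text
top s [42, 46, 50, 54, 58, 62, 66, 70, 74, 78, 82, 86, 90, 94, 98, 102, 106, 110, 114, 118, 122, 126, 130, 134, 138, 142, 146]
 -22 [194, 173, 114, 123, 173, 165, 107, 107, 156, 190, 210, 198, 180, 115, 155, 184, 182, 144, 154, 101, 151, 178, 188, 197, 208, 241, 240]
 -15 [175, 110, 103, 101, 170, 162, 87, 123, 148, 164, 168, 156, 110, 109, 141, 178, 202, 208, 155, 93, 142, 173, 199, 198, 189, 243, 240]
  -8 [173, 116, 97, 101, 171, 156, 110, 138, 158, 168, 161, 130, 87, 127, 156, 171, 172, 158, 87, 109, 145, 167, 179, 166, 181, 242, 239]
   0 [173, 111, 92, 111, 122, 163, 125, 155, 166, 164, 150, 95, 107, 144, 166, 172, 169, 134, 81, 124, 152, 173, 175, 161, 223, 241, 242]
   8 [173, 120, 88, 84, 94, 159, 145, 164, 165, 152, 112, 88, 126, 159, 171, 170, 160, 120, 94, 131, 161, 179, 173, 160, 242, 241, 240]
  15 [176, 145, 89, 92, 121, 154, 191, 188, 168, 153, 102, 108, 140, 166, 174, 167, 141, 99, 109, 142, 165, 176, 167, 187, 240, 238, 239]
  22 [201, 120, 105, 191, 181, 161, 177, 176, 164, 150, 117, 156, 195, 208, 211, 187, 144, 98, 155, 190, 210, 211, 184, 216, 234, 234, 235]
```

Run:
```python
from h import *
rel2(slope(-14,166,30)); rel2(slope(-14,166,5)); rel2(slope(-14,143,5))
```

```text
at [439.1 181.3 199.4] [-2.967e+00  2.000e-03 -1.130e-01] -> xyz units [3.41 0.05 1.53]
at [439.1 181.3 199.4] [-2.967e+00  2.000e-03 -1.130e-01] -> xyz units [3.41 0.05 2.03]
at [439.1 181.3 199.4] [-2.967e+00  2.000e-03 -1.130e-01] -> xyz units [3.41 0.51 2.03]
```

Emit:
drive_tool(
  plan=[
    {"x":0.9,"y":0,"z":0,"ax":0,"ay":0,"az":0,"hand":0},
    {"x":1.8,"y":0,"z":0,"ax":0,"ay":0,"az":0,"hand":0},
    {"x":2.7,"y":0,"z":0,"ax":0,"ay":0,"az":0,"hand":0},
    {"x":3.38,"y":0,"z":0.3,"ax":0,"ay":0,"az":0,"hand":0},
    {"x":3.38,"y":0,"z":1.1,"ax":0,"ay":0,"az":0,"hand":0},
    {"x":3.38,"y":0,"z":1.7,"ax":0,"ay":0,"az":0,"hand":0},
    {"x":3.38,"y":0,"z":2.0,"ax":0,"ay":0,"az":0,"hand":0},
    {"x":3.38,"y":0.1,"z":2.0,"ax":0,"ay":0,"az":0,"hand":0},
  ],
)

```text
clock: 30.8
eef_pos: [611.5, 174.4, 97.9]
tcp_rot: [-2.968, 0.003, -0.114]
contact_force: [-0.1, -0.7, -0.4]
opening: -0.001
grasp_force: 0.0
```

Emit:
drive_tool(
  plan=[
    {"x":0,"y":0.1,"z":0,"ax":0,"ay":0,"az":0,"hand":0},
    {"x":0,"y":0.18,"z":0,"ax":0,"ay":0,"az":0,"hand":0},
    {"x":0,"y":0.24,"z":0,"ax":0,"ay":0,"az":0,"hand":0},
    {"x":0,"y":0.28,"z":0,"ax":0,"ay":0,"az":0,"hand":0},
    {"x":0,"y":0.32,"z":0,"ax":0,"ay":0,"az":0,"hand":0},
    {"x":0,"y":0.36,"z":0,"ax":0,"ay":0,"az":0,"hand":0},
  ],
)

```text
clock: 31.4
eef_pos: [611.2, 159.1, 99.6]
tcp_rot: [-2.962, -0.002, -0.117]
contact_force: [-2.1, 18.3, 11.9]
opening: -0.001
grasp_force: 10.5
```

Run:
```python
from h import *
rel2(slope(-14,143,5)); print(monitor.sense()['contact_force'])
```

```text
at [611.2 159.1  99.6] [-2.962e+00 -2.000e-03 -1.170e-01] -> xyz units [-0.06  0.12  0.08]
[-2.13244277 18.3344639  11.87135751]
```

Emit:
drive_tool(
  plan=[
    {"x":0,"y":0.04,"z":0.02,"ax":0,"ay":0,"az":0,"hand":0},
    {"x":0,"y":0.08,"z":0.02,"ax":0,"ay":0,"az":0,"hand":0},
    {"x":-0.04,"y":0.12,"z":0.02,"ax":0,"ay":0,"az":0,"hand":0},
    {"x":0.04,"y":0.12,"z":0.02,"ax":0,"ay":0,"az":0,"hand":0},
  ],
)

```text
clock: 31.8
eef_pos: [612.1, 152.6, 97.4]
tcp_rot: [-2.963, -0.002, -0.116]
contact_force: [-3.7, 12.6, 8.4]
opening: -0.002
grasp_force: 7.6
```

Emit:
drive_tool(
  plan=[
    {"x":0,"y":-0.3,"z":0,"ax":0,"ay":0,"az":0,"hand":0},
    {"x":0,"y":-0.4,"z":-0.5,"ax":0,"ay":0,"az":0,"hand":0},
    {"x":0,"y":-0.4,"z":-1.3,"ax":0,"ay":0,"az":0,"hand":0},
    {"x":-0.5,"y":-0.4,"z":-2.0,"ax":0,"ay":0,"az":0,"hand":0},
    {"x":-1.4,"y":-0.4,"z":-2.0,"ax":0,"ay":0,"az":0,"hand":0},
    {"x":-2.3,"y":-0.4,"z":-2.0,"ax":0,"ay":0,"az":0,"hand":0},
    {"x":-3.2,"y":-0.4,"z":-2.0,"ax":0,"ay":0,"az":0,"hand":0},
    {"x":-3.4,"y":-0.4,"z":-2.0,"ax":0,"ay":0,"az":0,"hand":0},
  ],
)

```text
clock: 32.6
eef_pos: [437.8, 172.2, 196.7]
tcp_rot: [-2.968, 0.002, -0.114]
contact_force: [-0.2, -0.5, 0.2]
opening: 0.003
grasp_force: 0.0
```

Run:
```python
from h import *
T=shot(); prof('top',T,s0=-6,xs=(-22,-15,-8,0,8,15,22)); np.save('pics/t13.npy',T)
s=monitor.sense(); print(s['eef_pos'])
```

```text
top s [-6, -2, 2, 6, 10, 14, 18, 22, 26, 30, 34, 38, 42, 46, 50, 54, 58, 62, 66, 70, 74, 78, 82, 86, 90, 94, 98, 102, 106, 110, 114, 118, 122, 126, 130, 134, 138, 142, 146]
 -22 [126, 227, 169, 96, 153, 190, 211, 216, 206, 116, 118, 165, 192, 174, 120, 106, 123, 161, 165, 201, 213, 202, 154, 119, 162, 182, 193, 187, 180, 132, 161, 185, 193, 183, 194, 241, 239, 240, 239]
 -15 [140, 230, 168, 92, 128, 158, 176, 182, 159, 95, 107, 149, 177, 111, 103, 92, 89, 160, 139, 165, 169, 164, 115, 112, 151, 184, 200, 198, 124, 106, 157, 187, 209, 195, 179, 243, 240, 241, 240]
  -8 [128, 229, 194, 85, 129, 159, 177, 180, 159, 78, 109, 146, 168, 116, 98, 76, 89, 154, 146, 168, 167, 157, 90, 113, 147, 170, 182, 169, 90, 101, 141, 165, 184, 174, 165, 241, 238, 239, 240]
   0 [140, 226, 162, 90, 127, 156, 181, 177, 159, 90, 113, 145, 171, 113, 96, 74, 90, 159, 154, 169, 167, 146, 79, 123, 152, 175, 180, 163, 96, 104, 140, 170, 182, 172, 180, 242, 241, 242, 242]
   8 [133, 227, 175, 87, 132, 160, 178, 177, 158, 71, 118, 151, 175, 117, 95, 68, 95, 160, 156, 169, 168, 125, 81, 127, 159, 175, 177, 157, 91, 108, 142, 165, 180, 168, 181, 243, 240, 241, 241]
  15 [147, 226, 153, 90, 131, 161, 178, 178, 151, 90, 122, 150, 176, 143, 89, 79, 113, 153, 166, 173, 161, 121, 88, 131, 158, 176, 173, 155, 82, 109, 145, 172, 184, 166, 186, 241, 240, 238, 239]
  22 [125, 225, 183, 108, 160, 198, 216, 216, 195, 93, 154, 195, 199, 122, 105, 134, 167, 157, 189, 202, 184, 136, 116, 163, 201, 210, 207, 174, 104, 135, 172, 199, 212, 192, 210, 233, 234, 235, 234]
[438.96336576 172.38538891 197.05023621]
```

The queue is now five straight cartridges, with boundaries near s = 6, 31, 55, 82, 107 and 132 mm. Next I'll level the tool and go above the treadle pad.

Run:
```python
from h import *
t=fw(-140,0,125); print(t); rel2(t)
g=cv2.cvtColor(shot(),cv2.COLOR_BGR2GRAY)
_,m=cv2.threshold(g[275:360,425:520],60,255,cv2.THRESH_BINARY_INV)
for c in cv2.findContours(m,cv2.RETR_EXTERNAL,cv2.CHAIN_APPROX_NONE)[0]:
    if cv2.contourArea(c)>100:
        (u,v),wh,_=cv2.minAreaRect(c); print('dark in tray',on_z((u+425,v+275),24).round(0),np.round(wh))
```

```text
[466.4247302   29.86453638 125.        ]
at [439.  172.4 197.1] [-2.967e+00  1.000e-03 -1.140e-01] -> xyz units [0.87 2.98 0.94]
dark in tray [[ 458. -244.   24.]] [26. 21.]
dark in tray [[ 459. -314.   24.]] [27. 24.]
dark in tray [[ 439. -277.   24.]] [94. 66.]
```

Emit:
drive_tool(
  plan=[
    {"x":0.25,"y":0.8,"z":0,"ax":-0.6,"ay":0,"az":0,"hand":0},
    {"x":0.5,"y":1.7,"z":0,"ax":-1.2,"ay":0,"az":0,"hand":0},
    {"x":0.75,"y":2.5,"z":0.4,"ax":-1.67,"ay":0,"az":0,"hand":0},
    {"x":0.87,"y":2.98,"z":0.8,"ax":-1.67,"ay":0,"az":0,"hand":0},
    {"x":0.87,"y":2.98,"z":0.94,"ax":-1.67,"ay":0,"az":0,"hand":0},
    {"x":0.87,"y":2.98,"z":0.94,"ax":-1.67,"ay":0,"az":0,"hand":0},
  ],
)

```text
clock: 33.3
eef_pos: [470.6, 29.5, 123.8]
tcp_rot: [3.142, 0.001, -0.117]
contact_force: [-0.2, 0.2, 0.8]
opening: -0.0
grasp_force: 0.0
```

Run:
```python
from h import *
rel2(fw(-140,0,30)); T=shot(); prof('top',T,s0=42,xs=(-15,15))
```

```text
at [470.6  29.5 123.8] [ 3.142e+00  1.000e-03 -1.170e-01] -> xyz units [-0.08  0.    1.88]
top s [42, 46, 50, 54, 58, 62, 66, 70, 74, 78, 82, 86, 90, 94, 98, 102, 106, 110, 114, 118, 122, 126, 130, 134, 138, 142, 146]
 -15 [178, 113, 104, 90, 90, 160, 136, 167, 169, 160, 110, 108, 155, 182, 200, 194, 124, 109, 153, 185, 210, 194, 178, 243, 239, 241, 241]
  15 [175, 144, 90, 80, 109, 156, 167, 170, 160, 118, 91, 133, 159, 174, 176, 153, 80, 109, 144, 169, 180, 166, 184, 240, 238, 237, 239]
```

Emit:
drive_tool(
  plan=[
    {"x":-0.08,"y":0,"z":0.5,"ax":0,"ay":0,"az":0,"hand":0},
    {"x":-0.08,"y":0,"z":0.75,"ax":0,"ay":0,"az":0,"hand":0},
    {"x":-0.08,"y":0,"z":1.1,"ax":0,"ay":0,"az":0,"hand":0},
    {"x":-0.08,"y":0,"z":1.45,"ax":0,"ay":0,"az":0,"hand":0},
    {"x":-0.08,"y":0,"z":1.75,"ax":0,"ay":0,"az":0,"hand":0},
    {"x":-0.08,"y":0,"z":1.88,"ax":0,"ay":0,"az":0,"hand":0},
    {"x":-0.08,"y":0,"z":1.9,"ax":0,"ay":0,"az":0,"hand":0},
    {"x":-0.08,"y":0,"z":1.9,"ax":0,"ay":0,"az":0,"hand":0},
  ],
)

```text
clock: 34.15
eef_pos: [466.3, 30.9, 31.1]
tcp_rot: [-3.141, 0.0, -0.114]
contact_force: [-7.4, 1.3, 22.6]
opening: -0.002
grasp_force: 11.3
```

Emit:
drive_tool(
  plan=[
    {"x":0,"y":0,"z":0,"ax":0,"ay":0,"az":0,"hand":0},
    {"x":0,"y":0,"z":0,"ax":0,"ay":0,"az":0,"hand":0},
    {"x":0,"y":0,"z":0,"ax":0,"ay":0,"az":0,"hand":0},
    {"x":0,"y":0,"z":0,"ax":0,"ay":0,"az":0,"hand":0},
    {"x":0,"y":0,"z":0,"ax":0,"ay":0,"az":0,"hand":0},
    {"x":0,"y":0,"z":0,"ax":0,"ay":0,"az":0,"hand":0},
    {"x":0,"y":0,"z":0,"ax":0,"ay":0,"az":0,"hand":0},
    {"x":0,"y":0,"z":0,"ax":0,"ay":0,"az":0,"hand":0},
  ],
)

```text
clock: 34.95
eef_pos: [466.3, 30.9, 31.3]
tcp_rot: [-3.141, -0.0, -0.114]
contact_force: [-6.5, 0.1, 19.8]
opening: 0.002
grasp_force: 10.3
```

Emit:
drive_tool(
  plan=[
    {"x":0,"y":0,"z":0,"ax":0,"ay":0,"az":0,"hand":0},
    {"x":0,"y":0,"z":0,"ax":0,"ay":0,"az":0,"hand":0},
    {"x":0,"y":0,"z":0,"ax":0,"ay":0,"az":0,"hand":0},
    {"x":0,"y":0,"z":0,"ax":0,"ay":0,"az":0,"hand":0},
    {"x":0,"y":0,"z":0,"ax":0,"ay":0,"az":0,"hand":0},
    {"x":0,"y":0,"z":0,"ax":0,"ay":0,"az":0,"hand":0},
    {"x":0,"y":0,"z":0,"ax":0,"ay":0,"az":0,"hand":0},
    {"x":0,"y":0,"z":0,"ax":0,"ay":0,"az":0,"hand":0},
  ],
)

```text
clock: 35.75
eef_pos: [466.3, 30.9, 31.3]
tcp_rot: [-3.141, -0.0, -0.114]
contact_force: [-6.0, 0.9, 19.6]
opening: 0.002
grasp_force: 10.3
```

Emit:
drive_tool(
  plan=[
    {"x":0,"y":0,"z":0,"ax":0,"ay":0,"az":0,"hand":0},
    {"x":0,"y":0,"z":0,"ax":0,"ay":0,"az":0,"hand":0},
    {"x":0,"y":0,"z":0,"ax":0,"ay":0,"az":0,"hand":0},
    {"x":0,"y":0,"z":0,"ax":0,"ay":0,"az":0,"hand":0},
    {"x":0,"y":0,"z":0,"ax":0,"ay":0,"az":0,"hand":0},
    {"x":0,"y":0,"z":0,"ax":0,"ay":0,"az":0,"hand":0},
    {"x":0,"y":0,"z":0,"ax":0,"ay":0,"az":0,"hand":0},
    {"x":0,"y":0,"z":0,"ax":0,"ay":0,"az":0,"hand":0},
  ],
)

```text
clock: 36.55
eef_pos: [466.3, 30.9, 31.3]
tcp_rot: [-3.141, -0.0, -0.114]
contact_force: [-6.3, 0.6, 19.8]
opening: -0.001
grasp_force: 10.3
```

Emit:
drive_tool(
  plan=[
    {"x":0,"y":0,"z":0,"ax":0,"ay":0,"az":0,"hand":0},
    {"x":0,"y":0,"z":0,"ax":0,"ay":0,"az":0,"hand":0},
    {"x":0,"y":0,"z":0,"ax":0,"ay":0,"az":0,"hand":0},
    {"x":0,"y":0,"z":0,"ax":0,"ay":0,"az":0,"hand":0},
    {"x":0,"y":0,"z":0,"ax":0,"ay":0,"az":0,"hand":0},
    {"x":0,"y":0,"z":0,"ax":0,"ay":0,"az":0,"hand":0},
    {"x":0,"y":0,"z":0,"ax":0,"ay":0,"az":0,"hand":0},
    {"x":0,"y":0,"z":0,"ax":0,"ay":0,"az":0,"hand":0},
  ],
)

```text
clock: 37.35
eef_pos: [466.3, 30.9, 31.3]
tcp_rot: [-3.141, -0.0, -0.114]
contact_force: [-6.8, 1.5, 18.7]
opening: 0.002
grasp_force: 10.3
```

```bash
cat >> h.py <<'E'
def trough(im,n='top'):
    g=cv2.cvtColor(im,cv2.COLOR_BGR2GRAY); ss=np.arange(-4,206,4.0); print('trough',ss.astype(int).tolist())
    for xf in (-18,0,18):
        X=np.array([fw(xf,-s*.9926,52-.1217*s+18) for s in ss]); u=proj(X,n).astype(np.float32)
        print('%4d'%xf,cv2.remap(g,u[:,0].copy(),u[:,1].copy(),cv2.INTER_LINEAR).ravel().tolist())
E
python3 - <<'E'
from h import *
T=shot(); prof('top',T,s0=-6,xs=(-15,15)); trough(T)
E
```

```text
top s [-6, -2, 2, 6, 10, 14, 18, 22, 26, 30, 34, 38, 42, 46, 50, 54, 58, 62, 66, 70, 74, 78, 82, 86, 90, 94, 98, 102, 106, 110, 114, 118, 122, 126, 130, 134, 138, 142, 146]
 -15 [184, 208, 149, 150, 244, 237, 240, 242, 208, 183, 181, 185, 183, 184, 188, 171, 96, 165, 143, 163, 170, 164, 111, 111, 153, 185, 202, 198, 123, 110, 155, 188, 208, 198, 180, 242, 241, 240, 240]
  15 [165, 224, 163, 156, 246, 240, 241, 241, 239, 182, 183, 184, 186, 184, 186, 118, 113, 155, 166, 173, 165, 120, 89, 133, 160, 176, 173, 159, 79, 107, 144, 170, 182, 168, 184, 240, 239, 238, 238]
trough [-4, 0, 4, 8, 12, 16, 20, 24, 28, 32, 36, 40, 44, 48, 52, 56, 60, 64, 68, 72, 76, 80, 84, 88, 92, 96, 100, 104, 108, 112, 116, 120, 124, 128, 132, 136, 140, 144, 148, 152, 156, 160, 164, 168, 172, 176, 180, 184, 188, 192, 196, 200, 204]
 -18 [177, 140, 156, 137, 244, 242, 240, 241, 241, 241, 241, 241, 242, 242, 241, 243, 241, 242, 241, 241, 241, 239, 241, 241, 240, 240, 241, 240, 241, 240, 241, 242, 240, 240, 241, 242, 241, 242, 242, 244, 161, 144, 174, 183, 167, 146, 99, 134, 165, 185, 171, 151, 114]
   0 [193, 134, 197, 150, 246, 243, 244, 243, 243, 243, 242, 243, 243, 242, 242, 242, 242, 242, 242, 240, 241, 241, 240, 240, 241, 240, 241, 240, 240, 240, 239, 240, 241, 240, 240, 241, 241, 241, 240, 244, 168, 145, 173, 183, 170, 146, 98, 129, 166, 185, 173, 156, 119]
  18 [201, 122, 200, 127, 238, 240, 239, 240, 240, 238, 238, 237, 238, 238, 237, 238, 236, 236, 235, 235, 235, 234, 235, 233, 234, 235, 234, 234, 232, 233, 235, 235, 235, 234, 234, 233, 234, 234, 234, 235, 186, 178, 212, 226, 215, 182, 129, 154, 211, 229, 219, 197, 146]
```

Two cartridges ran out; three are held up at the gauge, with the third near s = 57-82. One of its ends probably rides on the -x wall: both pots centred about 2 mm further to +x than where I released it. I'll let the treadle up, then squeeze cartridges 3 and 4 by their ends on the chute's true centre line.

Emit:
drive_tool(
  plan=[
    {"x":0,"y":0,"z":-0.4,"ax":0,"ay":0,"az":0,"hand":0},
    {"x":0,"y":0,"z":-0.8,"ax":0,"ay":0,"az":0,"hand":0},
    {"x":0,"y":0,"z":-1.2,"ax":0,"ay":0,"az":0,"hand":0},
    {"x":0,"y":0,"z":-2.0,"ax":0,"ay":0,"az":0,"hand":0},
    {"x":0,"y":0,"z":-2.8,"ax":0,"ay":0,"az":-1.3,"hand":0},
    {"x":0,"y":0,"z":-3.2,"ax":0,"ay":0,"az":-2.6,"hand":40},
    {"x":0,"y":0,"z":-3.2,"ax":0,"ay":0,"az":-3.9,"hand":74},
    {"x":0,"y":0,"z":-3.2,"ax":0,"ay":0,"az":-5.2,"hand":74},
  ],
)

```text
clock: 38.2
eef_pos: [467.1, 30.8, 191.6]
tcp_rot: [3.14, -0.003, 0.436]
contact_force: [0.4, 0.3, -1.4]
opening: 0.507
grasp_force: 0.0
```

Emit:
drive_tool(
  plan=[
    {"x":0,"y":0,"z":0,"ax":0,"ay":0,"az":-1.3,"hand":74},
    {"x":0,"y":0,"z":0,"ax":0,"ay":0,"az":-2.6,"hand":74},
    {"x":0,"y":0,"z":0,"ax":0,"ay":0,"az":-3.9,"hand":74},
    {"x":0,"y":0,"z":0,"ax":0,"ay":0,"az":-5.2,"hand":74},
    {"x":0,"y":0,"z":0,"ax":0,"ay":0,"az":-6.5,"hand":74},
    {"x":0,"y":0,"z":0,"ax":0,"ay":0,"az":-7.8,"hand":74},
    {"x":0,"y":0,"z":0,"ax":0,"ay":0,"az":-9.1,"hand":74},
    {"x":0,"y":0,"z":0,"ax":0,"ay":0,"az":-9.8,"hand":74},
  ],
)

```text
clock: 39.0
eef_pos: [466.5, 30.8, 190.5]
tcp_rot: [3.141, -0.0, 1.462]
contact_force: [-0.2, -0.2, 0.9]
opening: 0.87
grasp_force: 0.0
```

Run:
```python
from h import *
rel(fw(1.8,80,125),1.456); T=shot(); prof('top',T,s0=-6,xs=(-22,-15,0,15,22)); cv2.imwrite('pics/t14.png',T); S=shot('side'); np.save('pics/s14.npy',S)
```

```text
at [466.5  30.8 190.5] 1.462 j6 0.17 open 74.3 t 39.0 -> x 1.56 y 2.85 z 1.31 az 0.06
top s [-6, -2, 2, 6, 10, 14, 18, 22, 26, 30, 34, 38, 42, 46, 50, 54, 58, 62, 66, 70, 74, 78, 82, 86, 90, 94, 98, 102, 106, 110, 114, 118, 122, 126, 130, 134, 138, 142, 146]
 -22 [125, 224, 223, 125, 246, 240, 241, 240, 244, 184, 183, 185, 185, 186, 186, 180, 123, 160, 165, 196, 210, 203, 152, 119, 163, 178, 193, 186, 179, 134, 162, 186, 186, 181, 192, 240, 238, 239, 238]
 -15 [139, 225, 220, 157, 242, 238, 238, 239, 208, 179, 178, 176, 181, 184, 183, 168, 96, 160, 140, 164, 169, 161, 111, 110, 152, 181, 197, 193, 123, 109, 156, 184, 209, 191, 176, 242, 239, 239, 239]
   0 [139, 223, 217, 162, 243, 241, 241, 241, 238, 183, 185, 187, 184, 183, 182, 141, 87, 162, 150, 165, 166, 147, 80, 120, 149, 173, 178, 162, 97, 100, 139, 167, 180, 168, 175, 241, 240, 241, 241]
  15 [145, 219, 214, 160, 242, 240, 240, 240, 236, 180, 179, 179, 182, 181, 185, 115, 108, 153, 167, 169, 161, 121, 91, 131, 158, 174, 172, 154, 81, 106, 139, 166, 182, 164, 182, 239, 237, 238, 238]
  22 [125, 222, 211, 135, 235, 232, 232, 233, 212, 154, 156, 156, 166, 180, 154, 157, 165, 155, 186, 200, 185, 135, 115, 165, 194, 211, 207, 173, 103, 132, 170, 199, 211, 192, 210, 234, 232, 233, 232]
```

Run:
```python
from h import *
T=cv2.imread('pics/t14.png'); T13=np.load('pics/t13.npy')
xs=np.arange(-38,39,2.0); print(xs.astype(int).tolist())
for im,s in((T13,18),(T13,43),(T,70),(T,95),(T,120),(T,165)):
    g=cv2.cvtColor(im,cv2.COLOR_BGR2GRAY); h=0 if s==165 else 22
    u=proj([slope(x,s,h) for x in xs]).astype(np.float32); print(s,cv2.remap(g,u[:,0].copy(),u[:,1].copy(),cv2.INTER_LINEAR).ravel().tolist())
```

```text
[-38, -36, -34, -32, -30, -28, -26, -24, -22, -20, -18, -16, -14, -12, -10, -8, -6, -4, -2, 0, 2, 4, 6, 8, 10, 12, 14, 16, 18, 20, 22, 24, 26, 28, 30, 32, 34, 36, 38]
18 [96, 89, 99, 191, 236, 223, 194, 190, 209, 212, 189, 172, 176, 176, 174, 173, 175, 175, 178, 178, 174, 175, 177, 176, 175, 177, 176, 179, 192, 211, 213, 212, 232, 225, 133, 65, 68, 89, 97]
43 [96, 92, 91, 127, 165, 174, 158, 146, 201, 212, 198, 179, 169, 169, 177, 169, 177, 175, 172, 169, 169, 173, 177, 177, 175, 180, 178, 176, 177, 189, 195, 199, 199, 172, 113, 90, 95, 99, 99]
70 [94, 94, 105, 123, 104, 99, 157, 189, 193, 186, 167, 161, 164, 164, 165, 163, 167, 169, 163, 165, 169, 169, 170, 171, 166, 169, 167, 179, 202, 207, 194, 170, 206, 230, 157, 91, 101, 100, 86]
95 [107, 105, 102, 149, 222, 225, 222, 179, 187, 213, 210, 195, 175, 171, 173, 173, 176, 177, 176, 176, 176, 175, 176, 175, 178, 180, 174, 175, 177, 191, 214, 220, 216, 222, 167, 91, 92, 100, 92]
120 [110, 104, 102, 139, 216, 228, 223, 195, 186, 215, 217, 209, 183, 174, 174, 176, 172, 173, 172, 177, 174, 175, 175, 175, 177, 175, 174, 176, 173, 184, 211, 219, 220, 232, 189, 98, 91, 98, 94]
165 [105, 110, 104, 106, 156, 237, 237, 230, 237, 240, 241, 240, 240, 240, 238, 240, 239, 240, 240, 241, 241, 240, 241, 241, 241, 239, 237, 238, 239, 239, 236, 234, 233, 214, 229, 234, 148, 87, 93]
```

The cross profiles show cartridge 3's -x end over the -x wall and shifted 3-4 mm. The chute's centre line is at about xf = +1.8. I'll go there and squeeze.

Emit:
drive_tool(
  plan=[
    {"x":0.4,"y":0.8,"z":0,"ax":0,"ay":0,"az":0.06,"hand":74},
    {"x":0.9,"y":1.6,"z":0,"ax":0,"ay":0,"az":0.06,"hand":74},
    {"x":1.3,"y":2.4,"z":0.2,"ax":0,"ay":0,"az":0.06,"hand":74},
    {"x":1.56,"y":2.85,"z":0.6,"ax":0,"ay":0,"az":0.06,"hand":74},
    {"x":1.56,"y":2.85,"z":1.1,"ax":0,"ay":0,"az":0.06,"hand":74},
    {"x":1.56,"y":2.85,"z":1.1,"ax":0,"ay":0,"az":0.06,"hand":74},
    {"x":1.56,"y":2.85,"z":1.1,"ax":0,"ay":0,"az":0.06,"hand":74},
  ],
)

```text
clock: 39.8
eef_pos: [615.9, 91.5, 134.9]
tcp_rot: [-3.14, 0.0, 1.449]
contact_force: [0.2, 0.0, -0.6]
opening: 0.868
grasp_force: 0.0
```

Run:
```python
from h import *
rel(fw(1.8,80.5,91),1.456)
```

```text
at [615.9  91.5 134.9] 1.449 j6 0.27 open 74.1 t 39.8 -> x 0.04 y 0.01 z 0.88 az -0.07
```

Emit:
drive_tool(
  plan=[
    {"x":0.04,"y":0.01,"z":0.5,"ax":0,"ay":0,"az":-0.07,"hand":74},
    {"x":0.04,"y":0.01,"z":0.8,"ax":0,"ay":0,"az":-0.07,"hand":74},
    {"x":0.04,"y":0.01,"z":0.88,"ax":0,"ay":0,"az":-0.07,"hand":74},
    {"x":0.04,"y":0.01,"z":0.88,"ax":0,"ay":0,"az":-0.07,"hand":60},
    {"x":0.04,"y":0.01,"z":0.88,"ax":0,"ay":0,"az":-0.07,"hand":50},
    {"x":0.04,"y":0.01,"z":0.88,"ax":0,"ay":0,"az":-0.07,"hand":48},
    {"x":0.04,"y":0.01,"z":0.88,"ax":0,"ay":0,"az":-0.07,"hand":48},
  ],
  grip_force=20,
)

```text
clock: 40.5
eef_pos: [617.4, 93.1, 91.8]
tcp_rot: [3.141, 0.0, 1.457]
contact_force: [-3.9, -1.9, 6.8]
opening: 0.573
grasp_force: 20.4
```

Emit:
drive_tool(
  plan=[
    {"x":0,"y":0,"z":0,"ax":0,"ay":0,"az":0,"hand":74},
    {"x":0,"y":0,"z":0,"ax":0,"ay":0,"az":0,"hand":74},
    {"x":0,"y":0,"z":0,"ax":0,"ay":0,"az":0,"hand":74},
    {"x":0,"y":0,"z":-0.6,"ax":0,"ay":0,"az":0,"hand":74},
    {"x":0,"y":0,"z":-1.4,"ax":0,"ay":0,"az":0,"hand":74},
    {"x":0,"y":-0.8,"z":-1.8,"ax":0,"ay":0,"az":0,"hand":74},
    {"x":0,"y":-1.7,"z":-1.8,"ax":0,"ay":0,"az":0,"hand":74},
    {"x":-0.5,"y":-2.5,"z":-1.8,"ax":0,"ay":0,"az":0,"hand":74},
  ],
)

```text
clock: 41.3
eef_pos: [489.3, 84.0, 181.4]
tcp_rot: [3.14, -0.001, 1.458]
contact_force: [-0.9, -0.7, -0.1]
opening: 0.866
grasp_force: 0.0
```

```bash
cat >> h.py <<'E'
def cross(im,ss):
    xs=np.arange(-38,39,2.0); print(xs.astype(int).tolist()); g=cv2.cvtColor(im,cv2.COLOR_BGR2GRAY)
    for s in ss:
        u=proj([slope(x,s,22) for x in xs]).astype(np.float32); print(s,cv2.remap(g,u[:,0].copy(),u[:,1].copy(),cv2.INTER_LINEAR).ravel().tolist())
E
python3 - <<'E'
from h import *
T=shot(); prof('top',T,s0=-6,xs=(-15,0,15)); cross(T,(18,43,70,95,120)); rel(fw(-140,0,120),1.456); trough(T)
E
```

```text
top s [-6, -2, 2, 6, 10, 14, 18, 22, 26, 30, 34, 38, 42, 46, 50, 54, 58, 62, 66, 70, 74, 78, 82, 86, 90, 94, 98, 102, 106, 110, 114, 118, 122, 126, 130, 134, 138, 142, 146]
 -15 [145, 235, 173, 95, 138, 168, 185, 186, 162, 90, 125, 156, 184, 111, 100, 83, 100, 170, 174, 195, 178, 173, 246, 245, 245, 245, 244, 244, 245, 244, 245, 244, 244, 244, 243, 244, 243, 244, 243]
   0 [148, 233, 171, 98, 137, 168, 188, 186, 160, 90, 123, 159, 182, 122, 99, 78, 105, 168, 171, 188, 177, 179, 247, 245, 245, 244, 244, 244, 244, 244, 244, 245, 245, 244, 244, 244, 245, 244, 244]
  15 [154, 230, 166, 100, 138, 172, 187, 188, 167, 102, 124, 159, 186, 155, 95, 77, 109, 163, 175, 190, 171, 174, 246, 244, 244, 243, 243, 244, 243, 243, 243, 242, 242, 242, 242, 242, 242, 242, 242]
[-38, -36, -34, -32, -30, -28, -26, -24, -22, -20, -18, -16, -14, -12, -10, -8, -6, -4, -2, 0, 2, 4, 6, 8, 10, 12, 14, 16, 18, 20, 22, 24, 26, 28, 30, 32, 34, 36, 38]
18 [101, 93, 105, 199, 237, 212, 207, 224, 228, 207, 188, 181, 184, 182, 185, 184, 184, 184, 184, 185, 184, 184, 183, 183, 183, 181, 183, 198, 220, 225, 226, 224, 238
[... 1267 characters left out ...]
43, 243, 243, 244, 244, 244, 244, 244, 243, 244, 245, 243, 244, 243, 244, 245, 244, 245, 247, 167, 152, 179, 188, 174, 150, 105, 136, 173, 190, 178, 159, 121]
   0 [104, 135, 230, 166, 190, 198, 192, 239, 247, 245, 246, 245, 245, 244, 244, 245, 244, 244, 245, 245, 244, 244, 243, 243, 243, 243, 242, 243, 243, 244, 243, 243, 243, 243, 245, 244, 243, 245, 245, 247, 174, 151, 178, 189, 176, 152, 103, 134, 173, 190, 180, 161, 121]
  18 [115, 136, 230, 167, 171, 179, 176, 219, 242, 242, 241, 242, 241, 240, 241, 242, 240, 241, 239, 239, 238, 239, 238, 239, 238, 238, 238, 237, 237, 238, 236, 239, 239, 237, 237, 238, 238, 238, 239, 241, 195, 184, 217, 230, 217, 190, 131, 159, 217, 233, 222, 203, 157]
```

All three rolled down and lie straight at the gate. Pressing the treadle again.

Emit:
drive_tool(
  plan=[
    {"x":-0.5,"y":-0.1,"z":0,"ax":0,"ay":0,"az":0,"hand":0},
    {"x":-1.04,"y":-0.16,"z":0.2,"ax":0,"ay":0,"az":0,"hand":0},
    {"x":-1.04,"y":-0.16,"z":0.7,"ax":0,"ay":0,"az":0,"hand":0},
    {"x":-1.04,"y":-0.16,"z":1.1,"ax":0,"ay":0,"az":0,"hand":0},
    {"x":-1.04,"y":-0.16,"z":1.1,"ax":0,"ay":0,"az":0,"hand":0},
    {"x":-1.04,"y":-0.16,"z":1.1,"ax":0,"ay":0,"az":0,"hand":0},
    {"x":-1.04,"y":-0.16,"z":1.1,"ax":0,"ay":0,"az":0,"hand":0},
  ],
)

```text
clock: 42.05
eef_pos: [477.2, 32.0, 126.7]
tcp_rot: [3.14, -0.0, 1.457]
contact_force: [0.6, -0.1, 0.3]
opening: -0.0
grasp_force: 0.0
```

Run:
```python
from h import *
rel(fw(-140,0,29),1.456)
```

```text
at [477.2  32.  126.7] 1.457 j6 0.18 open -0.0 t 42.0 -> x -0.07 y -0.21 z 1.95 az 0.01
```

Emit:
drive_tool(
  plan=[
    {"x":-0.07,"y":-0.21,"z":0.4,"ax":0,"ay":0,"az":0,"hand":0},
    {"x":-0.07,"y":-0.21,"z":0.75,"ax":0,"ay":0,"az":0,"hand":0},
    {"x":-0.07,"y":-0.21,"z":1.1,"ax":0,"ay":0,"az":0,"hand":0},
    {"x":-0.07,"y":-0.21,"z":1.45,"ax":0,"ay":0,"az":0,"hand":0},
    {"x":-0.07,"y":-0.21,"z":1.75,"ax":0,"ay":0,"az":0,"hand":0},
    {"x":-0.07,"y":-0.21,"z":1.92,"ax":0,"ay":0,"az":0,"hand":0},
    {"x":-0.07,"y":-0.21,"z":1.95,"ax":0,"ay":0,"az":0,"hand":0},
    {"x":-0.07,"y":-0.21,"z":1.96,"ax":0,"ay":0,"az":0,"hand":0},
  ],
)

```text
clock: 42.85
eef_pos: [466.2, 29.8, 29.8]
tcp_rot: [3.141, -0.0, 1.457]
contact_force: [-10.1, -0.5, 32.4]
opening: 0.003
grasp_force: 17.0
```

Emit:
drive_tool(
  plan=[
    {"x":0,"y":0,"z":0,"ax":0,"ay":0,"az":0,"hand":0},
    {"x":0,"y":0,"z":0,"ax":0,"ay":0,"az":0,"hand":0},
    {"x":0,"y":0,"z":0,"ax":0,"ay":0,"az":0,"hand":0},
    {"x":0,"y":0,"z":0,"ax":0,"ay":0,"az":0,"hand":0},
    {"x":0,"y":0,"z":0,"ax":0,"ay":0,"az":0,"hand":0},
    {"x":0,"y":0,"z":0,"ax":0,"ay":0,"az":0,"hand":0},
    {"x":0,"y":0,"z":0,"ax":0,"ay":0,"az":0,"hand":0},
    {"x":0,"y":0,"z":0,"ax":0,"ay":0,"az":0,"hand":0},
  ],
)

```text
clock: 43.65
eef_pos: [466.1, 29.8, 30.1]
tcp_rot: [3.14, -0.0, 1.457]
contact_force: [-9.0, -0.3, 28.9]
opening: -0.0
grasp_force: 15.1
```

Emit:
drive_tool(
  plan=[
    {"x":0,"y":0,"z":0,"ax":0,"ay":0,"az":0,"hand":0},
    {"x":0,"y":0,"z":0,"ax":0,"ay":0,"az":0,"hand":0},
    {"x":0,"y":0,"z":0,"ax":0,"ay":0,"az":0,"hand":0},
    {"x":0,"y":0,"z":0,"ax":0,"ay":0,"az":0,"hand":0},
    {"x":0,"y":0,"z":0,"ax":0,"ay":0,"az":0,"hand":0},
    {"x":0,"y":0,"z":0,"ax":0,"ay":0,"az":0,"hand":0},
    {"x":0,"y":0,"z":0,"ax":0,"ay":0,"az":0,"hand":0},
    {"x":0,"y":0,"z":0,"ax":0,"ay":0,"az":0,"hand":0},
  ],
)

```text
clock: 44.45
eef_pos: [466.1, 29.8, 30.1]
tcp_rot: [3.14, -0.0, 1.457]
contact_force: [-9.7, -0.4, 29.4]
opening: -0.002
grasp_force: 15.1
```

Emit:
drive_tool(
  plan=[
    {"x":0,"y":0,"z":0,"ax":0,"ay":0,"az":0,"hand":0},
    {"x":0,"y":0,"z":0,"ax":0,"ay":0,"az":0,"hand":0},
    {"x":0,"y":0,"z":0,"ax":0,"ay":0,"az":0,"hand":0},
    {"x":0,"y":0,"z":0,"ax":0,"ay":0,"az":0,"hand":0},
    {"x":0,"y":0,"z":0,"ax":0,"ay":0,"az":0,"hand":0},
    {"x":0,"y":0,"z":0,"ax":0,"ay":0,"az":0,"hand":0},
    {"x":0,"y":0,"z":0,"ax":0,"ay":0,"az":0,"hand":0},
    {"x":0,"y":0,"z":0,"ax":0,"ay":0,"az":0,"hand":0},
  ],
)

```text
clock: 45.25
eef_pos: [466.1, 29.8, 30.1]
tcp_rot: [3.14, -0.0, 1.457]
contact_force: [-8.9, 0.9, 29.2]
opening: -0.002
grasp_force: 15.1
```

Run:
```python
from h import *
T=shot(); prof('top',T,s0=-6,xs=(-15,15)); trough(T)
```

```text
top s [-6, -2, 2, 6, 10, 14, 18, 22, 26, 30, 34, 38, 42, 46, 50, 54, 58, 62, 66, 70, 74, 78, 82, 86, 90, 94, 98, 102, 106, 110, 114, 118, 122, 126, 130, 134, 138, 142, 146]
 -15 [185, 182, 148, 151, 244, 238, 240, 242, 210, 182, 181, 184, 212, 242, 241, 240, 236, 159, 242, 241, 242, 242, 243, 242, 241, 242, 242, 242, 241, 242, 241, 241, 241, 241, 241, 240, 240, 240, 241]
  15 [163, 225, 164, 159, 245, 240, 241, 241, 238, 184, 184, 183, 221, 241, 241, 240, 233, 156, 241, 242, 241, 242, 241, 240, 240, 241, 240, 241, 239, 240, 240, 238, 239, 239, 240, 239, 240, 238, 240]
trough [-4, 0, 4, 8, 12, 16, 20, 24, 28, 32, 36, 40, 44, 48, 52, 56, 60, 64, 68, 72, 76, 80, 84, 88, 92, 96, 100, 104, 108, 112, 116, 120, 124, 128, 132, 136, 140, 144, 148, 152, 156, 160, 164, 168, 172, 176, 180, 184, 188, 192, 196, 200, 204]
 -18 [178, 140, 152, 139, 243, 241, 242, 241, 242, 241, 242, 240, 241, 242, 241, 240, 241, 242, 240, 241, 241, 219, 139, 173, 183, 168, 148, 106, 116, 163, 183, 175, 154, 119, 99, 157, 180, 180, 162, 134, 99, 145, 173, 182, 166, 143, 99, 130, 165, 183, 172, 152, 111]
   0 [194, 134, 200, 150, 246, 244, 243, 244, 244, 243, 243, 243, 243, 242, 241, 241, 241, 241, 241, 240, 241, 224, 136, 170, 181, 172, 150, 107, 117, 164, 181, 174, 156, 121, 100, 152, 183, 181, 161, 136, 101, 147, 170, 182, 168, 143, 101, 128, 168, 182, 172, 154, 117]
  18 [201, 121, 200, 129, 239, 240, 240, 239, 240, 239, 239, 238, 237, 238, 238, 237, 236, 236, 235, 235, 235, 223, 177, 209, 217, 210, 180, 131, 134, 202, 227, 221, 198, 158, 126, 192, 222, 222, 205, 171, 118, 181, 214, 224, 212, 181, 127, 154, 210, 230, 214, 196, 148]
```

All five are in the trough. Letting the treadle up and moving clear.

Emit:
drive_tool(
  plan=[
    {"x":0,"y":0,"z":-0.35,"ax":0,"ay":0,"az":0,"hand":0},
    {"x":0,"y":0,"z":-0.7,"ax":0,"ay":0,"az":0,"hand":0},
    {"x":0,"y":0,"z":-1.1,"ax":0,"ay":0,"az":0,"hand":0},
    {"x":0,"y":0,"z":-1.9,"ax":0,"ay":0,"az":0,"hand":0},
    {"x":0,"y":0,"z":-2.8,"ax":0,"ay":0,"az":0,"hand":0},
    {"x":0,"y":0,"z":-3.4,"ax":0,"ay":0,"az":0,"hand":0},
    {"x":0,"y":0,"z":-3.4,"ax":0,"ay":0,"az":0,"hand":0},
    {"x":0,"y":0,"z":-3.4,"ax":0,"ay":0,"az":0,"hand":0},
  ],
)

```text
clock: 46.1
eef_pos: [466.3, 29.7, 199.0]
tcp_rot: [3.138, -0.001, 1.457]
contact_force: [-0.4, 0.4, -1.6]
opening: 0.001
grasp_force: 0.0
```

Emit:
drive_tool(
  plan=[
    {"x":0.5,"y":-0.5,"z":0,"ax":0,"ay":0,"az":0,"hand":0},
    {"x":1,"y":-1,"z":0,"ax":0,"ay":0,"az":0,"hand":0},
    {"x":1,"y":-1,"z":0,"ax":0,"ay":0,"az":0,"hand":0},
    {"x":1,"y":-1,"z":0,"ax":0,"ay":0,"az":0,"hand":0},
    {"x":1,"y":-1,"z":0,"ax":0,"ay":0,"az":0,"hand":0},
    {"x":1,"y":-1,"z":0,"ax":0,"ay":0,"az":0,"hand":0},
    {"x":1,"y":-1,"z":0,"ax":0,"ay":0,"az":0,"hand":0},
    {"x":1,"y":-1,"z":0,"ax":0,"ay":0,"az":0,"hand":0},
  ],
)

```text
clock: 46.9
eef_pos: [421.7, 84.5, 197.6]
tcp_rot: [-3.141, 0.0, 1.456]
contact_force: [0.4, 0.5, -0.1]
opening: 0.0
grasp_force: 0.0
```

Run:
```python
from h import *
T=shot(); trough(T); A=cv2.imread('pics/top0.png')
u=proj([fw(-140+a,b,85) for a in(-20,0,20) for b in(-18,0,18)]).astype(int); print('pad up:',[int(T[v,x].mean()) for x,v in u])
g=cv2.cvtColor(T,cv2.COLOR_BGR2GRAY); _,m=cv2.threshold(g[275:360,425:520],60,255,cv2.THRESH_BINARY_INV)
for c in cv2.findContours(m,cv2.RETR_EXTERNAL,cv2.CHAIN_APPROX_NONE)[0]:
    if cv2.contourArea(c)>100:
        (a,b),wh,_=cv2.minAreaRect(c); print('dark',on_z((a+425,b+275),24).round(0),np.round(wh))
print(monitor.sense()['eef_pos'],monitor.sense()['clock'])
print(r.sign_off())
```

```text
trough [-4, 0, 4, 8, 12, 16, 20, 24, 28, 32, 36, 40, 44, 48, 52, 56, 60, 64, 68, 72, 76, 80, 84, 88, 92, 96, 100, 104, 108, 112, 116, 120, 124, 128, 132, 136, 140, 144, 148, 152, 156, 160, 164, 168, 172, 176, 180, 184, 188, 192, 196, 200, 204]
 -18 [177, 206, 223, 152, 176, 179, 177, 232, 239, 239, 238, 239, 239, 239, 239, 238, 239, 237, 238, 238, 238, 213, 137, 164, 178, 165, 145, 104, 110, 159, 179, 172, 154, 115, 98, 153, 175, 170, 153, 133, 95, 145, 170, 177, 162, 141, 96, 128, 162, 178, 168, 148, 112]
   0 [187, 199, 220, 156, 183, 186, 185, 233, 242, 241, 240, 240, 241, 240, 241, 239, 240, 238, 239, 238, 239, 222, 133, 166, 178, 166, 144, 105, 114, 158, 179, 171, 153, 123, 97, 154, 176, 175, 161, 136, 95, 142, 170, 176, 165, 141, 96, 122, 164, 178, 169, 151, 113]
  18 [194, 193, 222, 159, 166, 168, 166, 210, 237, 237, 238, 236, 234, 235, 235, 236, 234, 235, 231, 233, 232, 217, 174, 204, 216, 206, 179, 129, 132, 196, 223, 221, 194, 150, 122, 189, 219, 217, 200, 168, 113, 178, 210, 221, 206, 180, 121, 152, 206, 226, 213, 190, 145]
pad up: [43, 52, 53, 47, 50, 53, 44, 48, 54]
dark [[ 402. -346.   24.]] [35. 45.]
dark [[ 458. -244.   24.]] [26. 21.]
dark [[ 444. -317.   24.]] [44. 25.]
dark [[ 417. -211.   24.]] [74. 38.]
[421.66609462  84.59800662 197.65832997] 46.95
the job is handed in; nothing more can be done
None
```

The job is handed in at 47 s and the hand-in returned no verdict: all five cartridges are in the trough, both pots are in the tray and the treadle is up, but the treadle took two presses because cartridge 3 caught at the gauge during the first.

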